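# Load a headed pin into a slotted carrier with sprung tongs

## Task

Take the sprung tongs from their holder and, touching it only with the tongs, lift the flanged steel pin out of the bin, stand it on the carrier's open landing and slide it along the slot, flange under the lips, past the sprung catch. Seat it fully home with a firm push of about 11 N against the end wall, found by feel (not under 8 N for a moment, never over 14 N; never force it anywhere else on the carrier, 30 N at most), so that the catch is closed behind it, and let it go. Then stand the tongs upright back in their holder and let go of them, leaving the other parts and things on the bench where they are.

Things in the scene. Friction and masses are not known exactly. Their poses are not given: they have to be found in the camera images.
- tongs_grip (a point): Sprung parallel-jaw steel tongs standing on their tips in the holder, 112 mm tall, 0.11 kg. Point: centre between the two black finger rests, 70 mm above the tips. z up (away from the tips), y from leg to leg: squeeze along y. Each rest is a flat face 28 mm wide (x), 30 mm tall; 50 mm over both when free. The head above is 30 mm wide (y), its top 42 mm above this point.
- tongs_tip (a point): The point midway between the two tips of the tongs, level with their ends; axes as tongs_grip. The legs are flat parallel strips 14 mm wide (x), 4 mm thick, down to the tips. The gap between them is always the width over the finger rests less 20 mm: 30 mm free; 34 mm over the rests grips the 14 mm pin.
- leg_left (a joint): How far one leg of the tongs is squeezed in, m: 0 free, at most 0.011 (the other leg alike, both slide parallel on a guide, 8 mm each when on the pin). The spring resists each finger with 3.5 N plus 0.35 N per mm, so about 6.3 N when on the pin; a squeeze beyond that goes into the pin. A squeeze of 25 to 30 N in all holds it well.
- stand_in (a point): Holder of the tongs, a small black open pocket fixed on the bench. Point: centre of its inner floor, 5 mm above the bench. The pocket is 26 mm (x) by 48 mm (y) inside, its rim 25 mm above this point. The tongs stand in it with their tips on its floor, legs apart along its y; either way round will do.
- pin_mid (a point): Flanged steel pin standing on its flange in one compartment of the bin: this point is its centre, 19 mm above its foot. Flange at the foot 22 mm diameter and 4 mm thick; plain shank above it 14 mm diameter; 38 mm tall in all; z up. Mass about 45 g. It is the only part in the bin with a flange.
- bin: Red open bin fixed on the bench, 85 mm (x) by 200 mm (y), 45 mm tall; origin at the centre of its underside, floor 5 mm thick, walls 5 mm. Two cross walls divide it along y into three compartments of about 60 by 75 mm, one part in each.
- dowel_center (a point): Plain steel dowel without flange standing in the bin, 20 mm diameter, 40 mm tall; point at its centre. Leave it alone.
- collar: Flat steel collar lying in the bin, 28 mm outside and 16 mm inside diameter, 14 mm tall; origin at its underside. Leave it alone.
- home (a point): Nominal end place of the pin's foot: a point on the floor of the carrier's slot, 6 mm above the bench. x along the slot towards the end wall, z up. The true end place lies up to 7 mm before or beyond it (see stop). With the pin's foot here, pin_mid is 19 mm above it.
- carrier: Aluminium carrier fixed on the bench, 130 (x) by 96 mm (y); origin under its centre, axes as home; home is 29 mm from it along x. T-slot along x: side walls 24 mm apart for the flange, lips 16 mm apart for the shank, lips' underside 6.5 mm over the slot floor; walls and lips 9.5 mm high over the floor, the stop in it 14 mm. Lips begin at x = -20 mm.
- stop (a point): Nominal place of the end wall's face, 11 mm beyond home at floor level. End wall and catch are one clamped adjustable stop, really set anywhere up to 7 mm either way along x: feel for it. Held with the legs in line with the slot, one leg behind the pin, the tongs give about 3 to 4 N per mm against the wall; held crosswise they pivot in the fingers at about 5 N. Read the force.
- landing (a point): Middle of the carrier's open landing, level and in line with the slot floor, 79 mm before home, axes as home: set the pin down here. From 13 to 30 mm beyond it two guide wings (9.5 mm high) narrow from about 44 to 24 mm and lead into the slot.
- catch (a joint): Sprung steel catch on the +y side: a round nose (radius 10 mm) reaching into the slot some 10.5 mm before the pin's end place, 10 to 15 mm above the slot floor: keep the tongs' tips at least 17 mm above the pin's foot. Value in m: 0 closed, up to 0.007 pushed back along +y. The shank pushes it back some 2.5 mm (2.7 N plus 0.3 N/mm; 3 to 8 N along the slot), then it shuts behind the shank.
- tape_mid (a point): Roll of tape lying on the bench, 90 mm diameter, 48 mm tall; point at its centre. Leave it alone.
- carton: Cardboard box 100 by 140 by 70 mm on the bench; origin under its centre. Leave it alone.
- driver: Screwdriver lying on the bench. Leave it alone.
- oiler: White plastic jar standing on the bench, 52 mm diameter, 110 mm tall; origin under its centre. Leave it alone.
- cup: Grey cup standing on the bench, 76 mm diameter, 85 mm tall; origin under its centre. Leave it alone.
Things that resemble listed ones, but are neither listed nor needed, are in the scene too. What is shaped like the part that bears tongs_grip but purple is not meant. Of the things that look like the carrier, the smaller one is meant.

How it is judged:
By the outcome, as a careful person would: the job done as asked, in the order asked, and still so for the second after the job is handed in, with the robot touching nothing.
It also fails if it takes over 72 s, if anything falls off the work surface, if the arm or the gripper's body presses on something with over 40 N, if the wrist force passes 120 N, or if a joint passes its speed limit or range.

## Robot

A 6-joint arm with a two-finger parallel gripper is mounted at the origin on the work surface. World frame = base frame: x ahead of the robot, y to its left, z up, the work surface at z = 0. Lengths are in m, angles in rad, forces in N, time in s.
With the tool pointing down it reaches from about 0.325 to 0.75 m from the base axis. Payload 7.6 kg.
Tool frame: the origin (TCP) lies between the finger pads; the fingertips stand 19 mm ahead of it and the grasp point (between the pads) is the TCP; z points along the fingers, y is the direction in which the jaws open and shut (so a half turn about z gives the same grasp; the last joint's range is limited). The gripper opens to 85 mm and grips with 20 to 120 N. Pads are 22 mm wide; open, the fingers measure 114 mm over their backs; the gripper's body (76 mm by 85 mm) begins 54 mm behind the grasp point. The pads swing forward as they close: fully open they stand 13 mm farther back than shut.
Start: joints at [1.045, 0.052, 1.401, -0, 1.689, -0.07], TCP at [0.231, 0.471, 0.25] pointing down, gripper open.
Joint ranges: [-2.9, 2.9], [-0.91, 2.17], [0.12, 2.37], [-1.06, 4.2], [0.26, 2.73], [-2.93, 2.93]. Speed limits (rad/s): [2.57, 2.57, 3.01, 3.14, 3.14, 3.14].

## Interface

Orientations are given as a unit quaternion [w, x, y, z].
In Python, from rig import sense, camera, get_calibration, sign_off, search_frame, cut_out, pinpoint gives the robot as it stands.
- The arm moves only by the tool send_rows, never from a script. Its argument "targets" is text: rows parted by semicolons, each of 4 numbers parted by spaces: the shift along the tool's x, y, z in mm, then the turn about the tool's z in rad. A call has exactly 10 rows; each row is the pose to reach, as a shift and turn from the pose measured when the call began, along the tool's axes at that moment; what a row does not reach only later rows make up. A row lasts 1/10 s, in which the tool goes at most 50 mm and 8.59 degrees, less where a joint would pass 70% of its speed; a pose out of reach is approached as far as the arm can. A call with a gripper value outside its range is refused whole. "gripper" is the opening, from -1 (shut) to 1 (fully open), set as the call begins (left out, the last holds). The fingers move at their own pace and stop on an object; the grip force is fixed at half the most. Time passes only in rows, so rows that repeat a pose let the fingers close, or fill a call up. It gives the time, the measured TCP pose, the force and the opening at its end, in the units of the state.
- sense(): the state, without advancing time (a new reading comes with each control period).
- camera(name): name is "scene" or "top"; returns (picture, depth): 420x560x3 uint8, blue, green, red; 420x560 float32, m along the optical axis (not along the pixel's ray), 0 where there is no reading.
- get_calibration(name): a dict with "fx", "fy", "cx", "cy" (pixels), "T" (4x4, takes a point from camera to world coordinates). Camera axes: x right, y up, looking along -z (the intrinsics and any distortion apply to the point x, -y, -z); pixel columns grow to the right and rows downward; lengths in m; the calibration is good to about 2 mm. A picture is of the moment at which its call begins. get_calibration takes no time and is no camera call.
- sign_off(): hands the job in, once; it reports no verdict.
Trained networks look in the newest picture that a camera, given by its name, has taken for a name from the list of things; names that differ only in an ending like _2 or _b are one class to them, and where a whole thing is asked for, a point or a joint stands for the part that bears it (a point fixed in the world has none). Each returns a list of dicts, best first, with "conf" (0 to 1); they miss things now and then, are a little off and sometimes report something else, mostly with a low value. They report only what shows in the picture. A call takes as long as a camera call. They do not tell look-alikes from the thing itself.
- search_frame(camera, name): "xyz" ([x, y, z] in m, in world coordinates, good to about 4 mm: the middle of the surface that is visible of it).
- cut_out(camera, name): "mask" (420x560 bool, what is visible of it).
- pinpoint(camera, name): "xyz" ([x, y, z] in m, in world coordinates, good to about 4 mm: a listed point, or the origin of a listed thing).
The state is a dict: "t": time; "q": joint angles; "joint_vel": joint speeds; "effort": joint torques, N m; "eef_pos": TCP position; "tool_rot": TCP orientation; "contact_force": force on the tool from outside, world axes, zero at the start; "torque": the same for the moment, N m; "grip_width": finger opening in m.
Only numpy, scipy, OpenCV 4.12 (cv2) and the standard library are available. Lean on these libraries where they do the work, as an engineer would, in place of code of your own. Each camera call takes 0.05 s, during which the arm holds its last target.

## Working session

There is one attempt and no reset: what is moved stays moved. The work goes in short steps, Python scripts to look and compute and a tool call to move; the robot and the scene stay as the last step left them, time stands still between calls to the robot, and variables do not carry over. Pictures are saved under pics/ and viewed, and the job is handed in when it is done.

Besides the shell and the picture viewer there is one more tool, called as a command line: name --argument value ..., lists and objects as JSON in quotes. send_rows: Moves the arm, as the interface text tells. Its arguments: {"type":"object","properties":{"targets":{"type":"string"},"gripper":{"type":"number"}},"required":["targets"]}

```bash
ls; mkdir -p pics; python3 - <<'E'
from rig import *
import cv2
print(sense())
for n in("scene","top"):
    p,d=camera(n); cv2.imwrite(f"pics/{n}0.png",p)
    c=get_calibration(n); print(n,c)
E
```

```text
pics
{'t': 0.0, 'q': array([ 1.04469267e+00,  5.28398773e-02,  1.40173159e+00, -2.67619258e-06,
        1.68861086e+00, -7.03075923e-02]), 'joint_vel': array([ 9.23384138e-04, -4.60237708e-04,  7.64203177e-04, -1.21060121e-03,
        2.15422473e-03, -4.73330276e-05]), 'effort': array([-8.95153371e-04, -3.81673586e+01, -3.60184801e+01, -2.17646416e-04,
        6.14824210e-03, -2.15230074e-05]), 'eef_pos': array([0.23093803, 0.47117254, 0.24946732]), 'tool_rot': array([-2.32256020e-04,  2.25930485e-01,  9.74143103e-01, -7.60143700e-04]), 'contact_force': array([-0.08832462, -0.10429239,  0.48154488]), 'torque': array([ 0.07022526, -0.01497272, -0.0073343 ]), 'grip_width': 0.08543978428522828}
scene {'fx': 489.67211675646956, 'fy': 489.67211675646956, 'cx': 284.1465901053801, 'cy': 210.25275576054568, 'T': array([[-0.84984272, -0.34346852,  0.39974583,  1.01614592],
       [ 0.52670484, -0.52659273,  0.66729462,  0.74966343],
       [-0.01869145,  0.77764354,  0.62842752,  0.81725677],
       [ 0.        ,  0.        ,  0.        ,  1.        ]])}
top {'fx': 416.71558053900054, 'fy': 416.71558053900054, 'cx': 279.13936894953844, 'cy': 205.4844264366588, 'T': array([[ 0.01407858,  0.98727526, -0.1583962 ,  0.43037619],
       [-0.99980539,  0.0117101 , -0.01587632, -0.02269679],
       [-0.01381946,  0.15858889,  0.98724799,  0.9875832 ],
       [ 0.        ,  0.        ,  0.        ,  1.        ]])}
```

View pics/scene0.png

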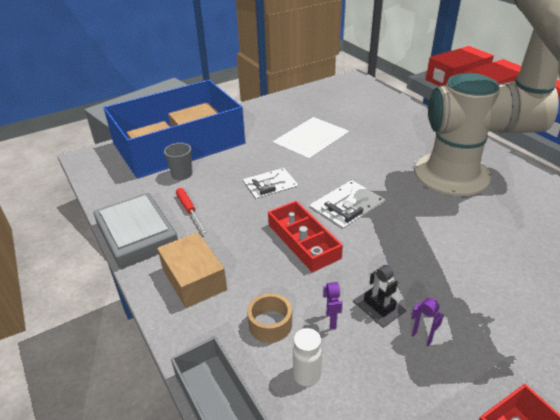

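View pics/top0.png

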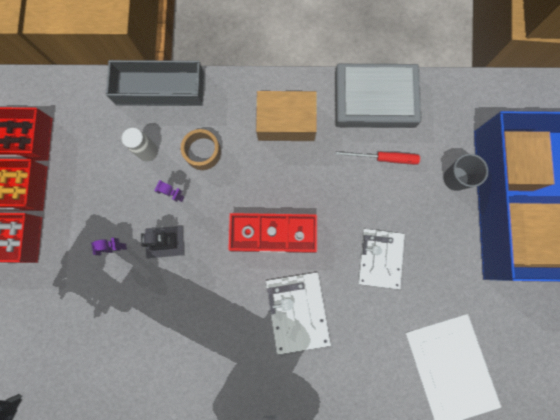

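The scene picture shows black tongs in their holder at (381,290), with two purple look-alikes at (333,305) and (428,318). The red bin is at (304,235). There are two carriers, at (270,183) and (346,203). In the top picture those are at (382,259), the smaller, and (298,313), the larger. Next I'll measure them.

```bash
cat > h.py <<'E'
from rig import *
import numpy as np, cv2
def px2w(n,u,v,d):
    c=get_calibration(n); p=np.array([(u-c['cx'])/c['fx']*d,-(v-c['cy'])/c['fy']*d,-d,1]); return (c['T']@p)[:3]
def cloud(n,d):
    c=get_calibration(n); v,u=np.mgrid[:420,:560]
    P=np.stack([(u-c['cx'])/c['fx']*d,-(v-c['cy'])/c['fy']*d,-d,np.ones_like(d)],-1)@c['T'].T
    return P[...,:3]
def w2px(n,X):
    c=get_calibration(n); p=np.linalg.inv(c['T'])@np.append(X,1); return c['cx']+c['fx']*p[0]/-p[2], c['cy']+c['fy']*p[1]/p[2]
E
python3 - <<'E'
from h import *
for n in("scene","top"):
    p,d=camera(n); np.savez(f"{n}0.npz",p=p,d=d)
    for k in("tongs_grip","tongs_tip","stand_in","pin_mid","bin","dowel_center","home","carrier","stop","landing"):
        r=pinpoint(n,k); print(n,k,[(round(x['conf'],2),np.round(x['xyz'],4).tolist(),np.round(w2px(n,x['xyz'])).tolist()) for x in r[:3]])
for n,a in(("scene",(240,150,390,270)),("scene",(300,250,450,350)),("top",(225,200,335,360)),("top",(350,220,415,295)),("top",(130,215,190,265))):
    p=np.load(f"{n}0.npz")["p"]; s=5
    cv2.imwrite(f"pics/c_{n}_{a[0]}.png",cv2.resize(p[a[1]:a[3],a[0]:a[2]],None,fx=s if a[3]-a[1]<121 else 3.7,fy=s if a[3]-a[1]<121 else 3.7,interpolation=cv2.INTER_CUBIC))
print(sense()['t'])
E
```

```text
scene tongs_grip [(0.76, [0.6082, 0.2476, 0.0672], [333.0, 301.0]), (0.67, [0.6607, -0.4326, 0.0015], [181.0, 173.0]), (0.66, [0.4972, 0.2694, 0.0736], [384.0, 283.0])]
scene tongs_tip [(0.92, [0.4964, 0.2634, 0.0073], [379.0, 302.0]), (0.88, [0.6044, 0.2437, 0.0016], [332.0, 320.0]), (0.77, [0.4854, 0.3799, 0.0046], [421.0, 339.0])]
scene stand_in [(0.9, [0.4979, 0.2668, 0.0044], [379.0, 304.0])]
scene pin_mid [(0.43, [0.4175, -0.2407, 0.004], [285.0, 177.0]), (0.39, [0.5147, -0.0507, 0.0263], [292.0, 219.0])]
scene bin [(0.67, [0.5209, 0.0084, -0.0001], [303.0, 241.0])]
scene dowel_center [(0.59, [0.5207, 0.012, 0.0229], [304.0, 235.0]), (0.44, [0.418, -0.2394, 0.0062], [285.0, 177.0])]
scene home [(0.92, [0.4883, -0.2541, 0.0031], [261.0, 183.0]), (0.9, [0.3764, -0.0429, 0.0094], [338.0, 207.0])]
scene carrier [(0.91, [0.4639, -0.2469, -0.0023], [270.0, 183.0]), (0.6, [0.3397, -0.0503, -0.002], [347.0, 204.0]), (0.16, [0.5221, 0.0122, 0.026], [303.0, 234.0])]
scene stop [(0.92, [0.5037, -0.2533, 0.0062], [257.0, 184.0]), (0.79, [0.392, -0.0446, 0.0105], [333.0, 208.0])]
scene land
[... 597 characters left out ...]
])]
top pin_mid [(0.66, [0.5004, 0.2657, 0.0049], [163.0, 241.0]), (0.52, [0.5157, -0.054, 0.0251], [299.0, 235.0])]
top bin [(0.92, [0.5219, 0.007, -0.0071], [273.0, 234.0])]
top dowel_center [(0.4, [0.5259, 0.0102, 0.0247], [271.0, 231.0])]
top home [(0.77, [0.3778, -0.0464, 0.0036], [295.0, 296.0]), (0.75, [0.4909, -0.2482, 0.0067], [382.0, 248.0])]
top carrier [(0.66, [0.466, -0.249, -0.0022], [381.0, 258.0]), (0.59, [0.3396, -0.0494, -0.0004], [296.0, 312.0])]
top stop [(0.78, [0.5049, -0.2497, 0.0111], [383.0, 241.0]), (0.64, [0.3869, -0.0417, 0.0084], [293.0, 292.0])]
top landing [(0.71, [0.4177, -0.2419, 0.0059], [380.0, 279.0]), (0.62, [0.2745, -0.0633, 0.0047], [302.0, 342.0])]
1.2
```

View pics/c_top_350.png

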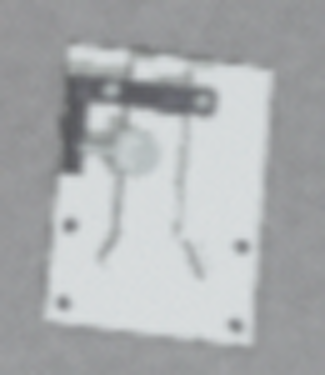

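View pics/c_scene_240.png

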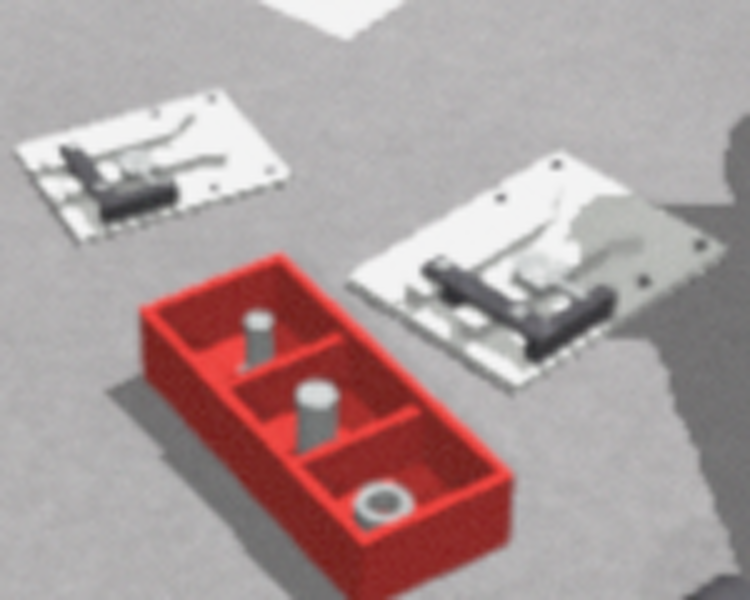

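View pics/c_top_225.png

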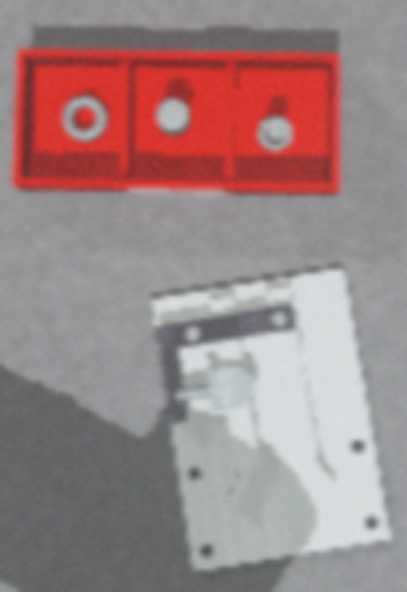

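View pics/c_scene_300.png

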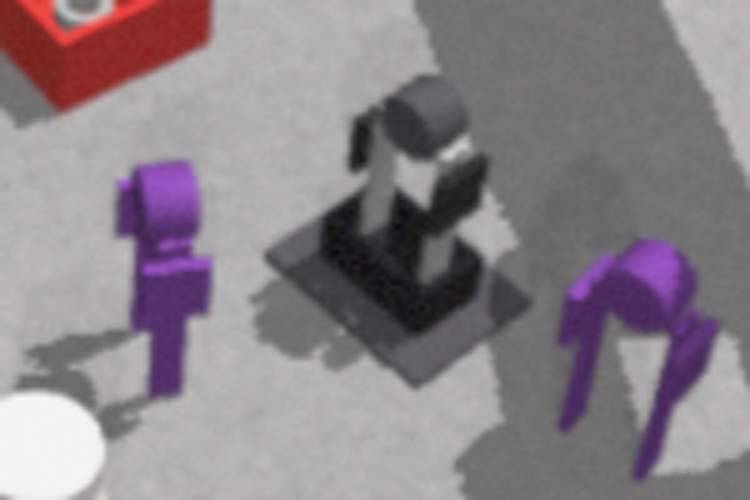

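View pics/c_top_130.png

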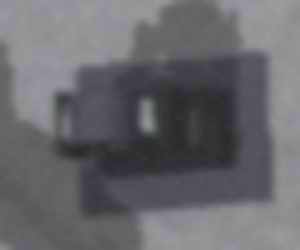

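```bash
python3 - <<'E'
from h import *
for n in("top","scene"):
    z=np.load(n+"0.npz"); p=z['p'].astype(float); d=z['d']; P=cloud(n,d)
    # carrier
    m=(p.min(-1)>165)&(abs(P[...,0]-.465)<.1)&(abs(P[...,1]+.25)<.085)&(P[...,2]<.03)
    print(n,m.sum(), 'z plate',np.percentile(P[m][:,2],[10,50,90]))
    m2=(abs(P[...,0]-.465)<.1)&(abs(P[...,1]+.25)<.085)
    # white+dark = hull of white component
    mm=m.astype(np.uint8); k,l,s,c=cv2.connectedComponentsWithStats(mm); i=1+s[1:,4].argmax()
    X=P[l==i][:,:2].astype(np.float32)*1000
    r=cv2.minAreaRect(X); print('carrier',r)
    # bin: red
    b=(p[...,2]>110)&(p[...,1]<70)&(p[...,0]<70)&(abs(P[...,0]-.52)<.1)&(abs(P[...,1]-.01)<.14)
    R=P[b&(P[...,2]>.039)]; print('bin z',np.percentile(R[:,2],[5,50,95]) if len(R) else None, cv2.minAreaRect((R[:,:2]*1000).astype(np.float32)))
    # parts within bin: nonred, z>0.012
    g=(abs(p[...,2]-p[...,1])<35)&(p[...,1]>90)&(abs(P[...,0]-.52)<.04)&(abs(P[...,1]-.01)<.1)
    k,l,s,c=cv2.connectedComponentsWithStats(g.astype(np.uint8))
    for i in range(1,k):
        if s[i,4]>8:
            Q=P[l==i]; top=Q[Q[:,2]>Q[:,2].max()-.004]; print('part',c[i].round(1),s[i,4],Q[:,2].max().round(4),top.mean(0).round(4),len(top))
    # bench level
    print('bench',np.median(P[(abs(P[...,0]-.6)<.04)&(abs(P[...,1]+.05)<.04)][:,2]))
    # tongs
    T=(abs(P[...,0]-.4975)<.06)&(abs(P[...,1]-.2647)<.06)
    for lo,hi in((.002,.02),(.022,.034),(.05,.085),(.095,.125)):
        Q=P[T&(P[...,2]>lo)&(P[...,2]<hi)]
        if len(Q)>5: print('tongs',lo,len(Q),Q.mean(0).round(4),Q.min(0).round(4),Q.max(0).round(4),cv2.minAreaRect((Q[:,:2]*1000).astype(np.float32)))
E
```

```text
top 2011 z plate [0.00229996 0.00496445 0.0144962 ]
carrier ((465.7240295410156, -248.69357299804688), (98.52029418945312, 130.0421600341797), 83.42967987060547)
bin z [0.03999208 0.04343187 0.04687824] ((496.5916442871094, 7.280281066894531), (194.467529296875, 132.37078857421875), 89.94279479980469)
part [247.7 231.5] 64 0.0212 [0.5235 0.0644 0.0188] 34
part [271.6 231. ] 59 0.0476 [0.5241 0.0089 0.0452] 29
part [298.9 235.5] 54 0.0452 [ 0.5159 -0.0549  0.0427] 17
bench -0.0012131825730048451
tongs 0.002 526 [0.4972 0.2587 0.0046] [0.4384 0.2059 0.002 ] [0.5545 0.3212 0.0198] ((499.3704833984375, 266.693115234375), (115.78683471679688, 115.49757385253906), 4.548235893249512)
tongs 0.022 143 [0.4939 0.2555 0.0282] [0.4793 0.2331 0.0223] [0.5191 0.2922 0.0337] ((498.7322082519531, 263.56317138671875), (36.341583251953125, 59.530269622802734), 5.799667835235596)
tongs 0.05 55 [0.4968 0.2536 0.0724] [0.4827 0.2392 0.0599] [0.5147 0.291  0.0849] ((498.5345458984375, 265.9073486328125), (26.982675552368164, 51.42326736450195), 6.441717624664307)
tongs 0.095 163 [0.4984 0.2621 0.1101] [0.
[... 697 characters left out ...]
391 0.2062 0.002 ] [0.5565 0.3228 0.02  ] ((498.9571228027344, 264.013671875), (116.33346557617188, 116.83271026611328), 1.9605695009231567)
tongs 0.022 274 [0.5019 0.2722 0.0276] [0.4778 0.2399 0.0221] [0.52   0.2993 0.0335] ((497.81683349609375, 269.1393127441406), (40.21577072143555, 59.613189697265625), 4.775909900665283)
tongs 0.05 184 [0.5024 0.2731 0.0703] [0.4814 0.2464 0.0505] [0.5164 0.2967 0.0848] ((499.0221252441406, 270.31463623046875), (29.29960060119629, 51.39540481567383), 7.573963165283203)
tongs 0.095 220 [0.5013 0.2741 0.1081] [0.4856 0.2554 0.0951] [0.5122 0.289  0.1186] ((498.81060791015625, 271.47894287109375), (24.13633918762207, 35.707542419433594), 12.33271312713623)
```

```bash
cat >> h.py <<'E'
def pix2plane(n,uv,z):
    c=get_calibration(n); uv=np.asarray(uv,float).reshape(-1,2)
    r=np.stack([(uv[:,0]-c['cx'])/c['fx'],-(uv[:,1]-c['cy'])/c['fy'],-np.ones(len(uv))],-1)@c['T'][:3,:3].T
    o=c['T'][:3,3]; return o+r*((z-o[2])/r[:,2])[:,None]
E
python3 - <<'E'
from h import *
for n,box in(("top",(345,220,420,300)),("scene",(235,160,305,205))):
    p=np.load(n+"0.npz")['p'].min(-1); a=box
    q=cv2.resize(p[a[1]:a[3],a[0]:a[2]],None,fx=4,fy=4,interpolation=cv2.INTER_CUBIC)
    bg=np.median(q[:12]); fg=np.percentile(q,90); th=(bg+fg)/2; print(n,bg,fg)
    k,l,s,c=cv2.connectedComponentsWithStats((q>th).astype(np.uint8)); i=1+s[1:,4].argmax()
    h=cv2.convexHull(np.argwhere(l==i)[:,::-1].astype(np.float32))[:,0]
    uv=(h+.5)/4-.5+[a[0],a[1]]
    W=pix2plane(n,uv,.006)[:,:2]*1000
    r=cv2.minAreaRect(W.astype(np.float32)); print(r)
    # robust: longest edges of approx polygon
    ap=cv2.approxPolyDP(W.astype(np.float32).reshape(-1,1,2),4,True)[:,0]
    for i in range(len(ap)):
        e=ap[(i+1)%len(ap)]-ap[i]; L=np.hypot(*e)
        if L>30: print('edge',ap[i].round(1),L.round(1),(np.degrees(np.arctan2(e[1],e[0]))%90).round(2))
E
```

```text
top 150.0 215.0
((466.0124206542969, -247.04464721679688), (95.93296813964844, 129.55950927734375), 83.7872085571289)
edge [ 523.8 -300.5] 125.4 84.18
edge [ 399.  -287.7] 93.9 84.59
edge [ 407.8 -194.3] 65.3 83.96
edge [ 472.8 -201.2] 66.2 56.9
edge [ 528.3 -237.3] 63.3 85.92
scene 178.0 239.0
((465.22552490234375, -244.10398864746094), (99.46623229980469, 131.37741088867188), 83.07568359375)
edge [ 408.3 -190.4] 67.4 84.92
edge [ 475.5 -196.4] 94.0 32.96
edge [ 523.3 -298. ] 129.0 83.13
edge [ 395.2 -282.5] 93.1 81.9
```

```bash
cat >> h.py <<'E'
from scipy.spatial.transform import Rotation as Ro
def tool():
    s=sense(); q=s['tool_rot']; R=Ro.from_quat([q[1],q[2],q[3],q[0]]).as_matrix(); return s,R
def go(x,y,z,yaw=None,pr=True):
    """shift in tool axes (mm) to world xyz; yaw of tool y axis in deg (mod 180)"""
    s,R=tool(); d=R.T@(np.array([x,y,z])-s['eef_pos'])*1000
    cur=np.degrees(np.arctan2(R[1,1],R[0,1])); t=0
    if yaw is not None: t=-np.radians((yaw-cur))
    t0=(t+np.pi)%(2*np.pi)-np.pi
    print('t',round(s['t'],2),'pos',s['eef_pos'].round(4),'yaw',cur.round(2),'tilt',np.degrees(np.arccos(-R[2,2])).round(2),'q6',s['q'][5].round(3),'F',s['contact_force'].round(2),'w',round(s['grip_width'],4))
    print('shift',d.round(1),'turn',round(t0,3),'or',round(t0-np.sign(t0)*np.pi,3))
E
python3 -c "
from h import *
go(.4985,.268,.18,95.7)"
```

```text
t 1.2 pos [0.2311 0.4714 0.2503] yaw 63.88 tilt 0.01 q6 -0.07 F [-0.32 -0.2   0.67] w 0.0851
shift [-329.7  -65.    70.3] turn -0.555 or 2.586
```

send_rows --targets "-20 -4 4 -0.05;-55 -11 12 -0.11;-100 -20 21 -0.18;-145 -29 31 -0.25;-190 -37 40 -0.32;-230 -45 49 -0.39;-270 -53 57 -0.46;-305 -60 65 -0.52;-325 -64 69 -0.555;-330 -65 70 -0.555" --gripper 1

```text
t: 2.2
eef_pos: [0.4999, 0.2662, 0.1794]
tool_rot: [-0.001, -0.048, 0.999, -0.0]
contact_force: [-0.1, -0.1, -1.2]
grip_width: 0.086
```

```bash
python3 -c "
from h import *
go(.4985,.268,.075,95.7)
for n in('top','scene'):
    p,d=camera(n); np.savez(n+'1.npz',p=p,d=d)
    u,v=map(int,w2px(n,[.4985,.268,.12])); cv2.imwrite('pics/'+n+'1.png',cv2.resize(p[max(0,v-60):v+70,max(0,u-70):u+70],None,fx=4,fy=4))
"
```

```text
t 2.2 pos [0.4999 0.2662 0.1794] yaw 95.54 tilt 0.08 q6 -1.243 F [-0.14 -0.11 -1.17] w 0.086
shift [  1.1   2.  104.4] turn -0.003 or 3.139
```

View pics/scene1.png

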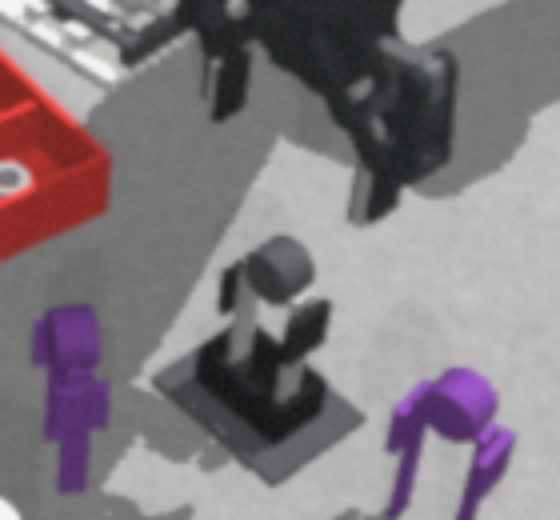

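View pics/top1.png

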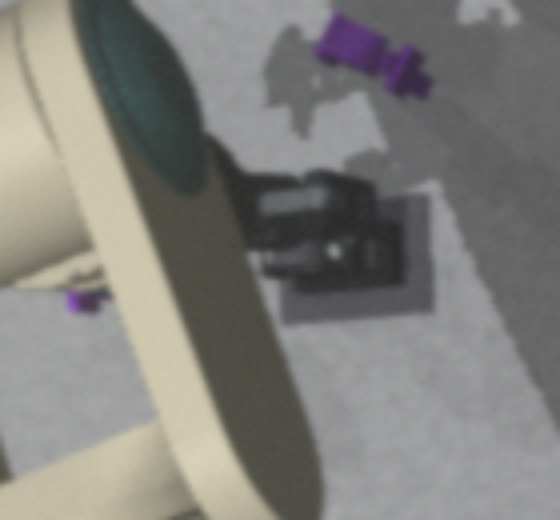

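```bash
python3 -c "
from h import *
z=np.load('scene1.npz'); P=cloud('scene',z['d'])
for lo,hi in((.165,.18),(.18,.2)):
    m=(P[...,2]>lo)&(P[...,2]<hi)&(abs(P[...,0]-.5)<.07)&(abs(P[...,1]-.267)<.09)
    k,l,s,c=cv2.connectedComponentsWithStats(m.astype(np.uint8))
    for i in range(1,k):
        if s[i,4]>15: Q=P[l==i]; print(lo,s[i,4],c[i].round(),Q.min(0).round(4),Q.max(0).round(4),Q.mean(0).round(4))
"
```

```text
0.165 24 [371. 234.] [0.4912 0.2196 0.1732] [0.5143 0.2273 0.1799] [0.5046 0.2249 0.1769]
0.18 84 [371. 229.] [0.4922 0.2123 0.1805] [0.5161 0.2286 0.2   ] [0.5061 0.2241 0.1901]
0.18 94 [408. 256.] [0.4863 0.3119 0.1803] [0.5069 0.3253 0.1999] [0.4995 0.32   0.1908]
```

send_rows --targets "0 0 8 0;0 0 22 0;0 0 38 0;0 0 54 0;0 0 70 0;0 0 84 0;0 0 95 0;0 0 102 0;0 0 106 0;0 0 106 0" --gripper 1

```text
t: 3.3
eef_pos: [0.4987, 0.2677, 0.0738]
tool_rot: [-0.0, -0.049, 0.999, -0.0]
contact_force: [-0.8, 0.6, -0.3]
grip_width: 0.0854
```

send_rows --targets "0 0 0 0;0 0 0 0;0 0 0 0;0 0 0 0;0 0 0 0;0 0 0 0;0 0 0 0;0 0 0 0;0 0 0 0;0 0 0 0" --gripper 0.04

```text
t: 4.3
eef_pos: [0.4993, 0.2679, 0.0749]
tool_rot: [0.0, -0.049, 0.999, 0.0]
contact_force: [0.3, 0.2, 5.2]
grip_width: 0.0448
```

```bash
python3 -c "
from h import *
go(.499,.266,.075,95.7)
for n in('top','scene'):
    p,d=camera(n); np.savez(n+'2.npz',p=p,d=d)
    u,v=map(int,w2px(n,[.4985,.268,.08])); cv2.imwrite('pics/'+n+'2.png',cv2.resize(p[max(0,v-60):v+60,max(0,u-70):u+70],None,fx=4,fy=4))
"
```

```text
t 4.3 pos [0.4993 0.2679 0.0749] yaw 95.57 tilt 0.07 q6 -1.241 F [0.29 0.2  5.16] w 0.0448
shift [ 0.4 -1.8 -0.1] turn -0.002 or 3.139
```

View pics/scene2.png

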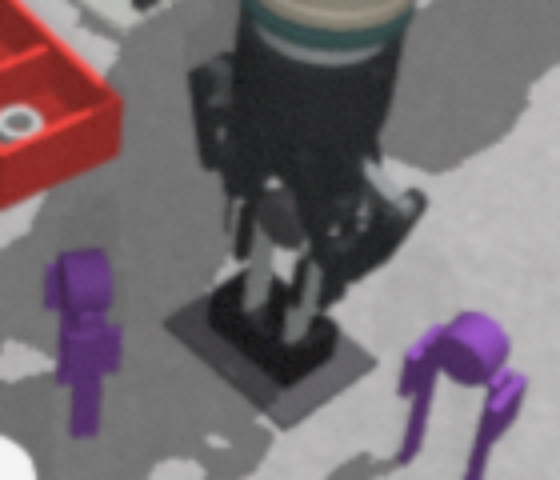

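send_rows --targets "0 0 -6 0;0 0 -18 0;0 0 -34 0;0 0 -50 0;0 0 -66 0;0 0 -80 0;0 0 -90 0;0 0 -95 0.05;0 0 -95 0.13;0 0 -95 0.23"

```text
t: 5.4
eef_pos: [0.4991, 0.2678, 0.1703]
tool_rot: [0.0, 0.068, 0.998, 0.0]
contact_force: [0.1, 0.1, -1.2]
grip_width: 0.0443
```

```bash
python3 -c "
from h import *
go(.5167,-.0522,.17,-6)
p,d=camera('scene'); np.savez('scene3.npz',p=p,d=d); cv2.imwrite('pics/scene3.png',p[150:400,200:500].repeat(2,0).repeat(2,1))
"
```

```text
t 5.4 pos [0.4991 0.2678 0.1703] yaw 82.19 tilt 0.06 q6 -1.007 F [ 0.13  0.1  -1.16] w 0.0443
shift [-6.090e+01 -3.147e+02  1.000e-01] turn 1.539 or -1.602
```

View pics/scene3.png

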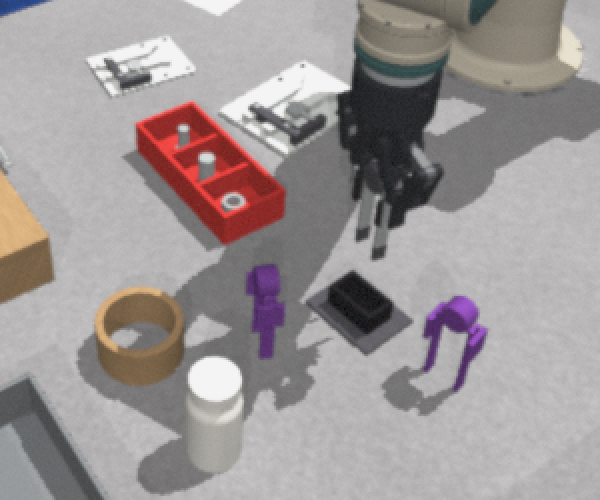

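send_rows --targets "-2 -10 0 0.1;-6 -30 0 0.24;-12 -60 0 0.38;-18 -95 0 0.52;-25 -130 0 0.66;-33 -170 0 0.8;-41 -210 0 0.94;-48 -250 0 1.08;-55 -285 0 1.22;-61 -314 0 1.36"

```text
t: 6.45
eef_pos: [0.5149, -0.0536, 0.1701]
tool_rot: [0.0, 0.684, 0.73, 0.0]
contact_force: [0.5, -0.2, -0.8]
grip_width: 0.0446
```

```bash
python3 -c "
from h import *
go(.5167,-.0522,.11,-6)
"
```

```text
t 6.45 pos [ 0.5149 -0.0536  0.1701] yaw 3.69 tilt 0.04 q6 -0.24 F [ 0.5  -0.18 -0.79] w 0.0446
shift [ 1.3  1.9 60.1] turn 0.169 or -2.972
```

send_rows --targets "0 0 0 0.08;0 1 0 0.16;1 2 6 0.169;1 2 14 0.169;1 2 22 0.169;1 2 30 0.169;1 2 38 0.169;1 2 43 0.169;1 2 45 0.169;1 2 45 0.169"

```text
t: 7.45
eef_pos: [0.5168, -0.0525, 0.1249]
tool_rot: [-0.0, 0.743, 0.669, 0.0]
contact_force: [-0.0, 1.1, -1.2]
grip_width: 0.0444
```

```bash
python3 -c "
from h import *
go(.5167,-.0522,.095,-6)
for n in('top','scene'):
    p,d=camera(n); np.savez(n+'4.npz',p=p,d=d)
    u,v=map(int,w2px(n,[.5167,-.0522,.06])); cv2.imwrite('pics/'+n+'4.png',cv2.resize(p[max(0,v-50):v+50,max(0,u-60):u+60],None,fx=5,fy=5,interpolation=cv2.INTER_CUBIC))
"
```

```text
t 7.45 pos [ 0.5168 -0.0525  0.1249] yaw -5.98 tilt 0.03 q6 -0.068 F [-0.    1.09 -1.22] w 0.0444
shift [ 0.2 -0.1 29.9] turn 0.0 or -3.141
```

View pics/scene4.png

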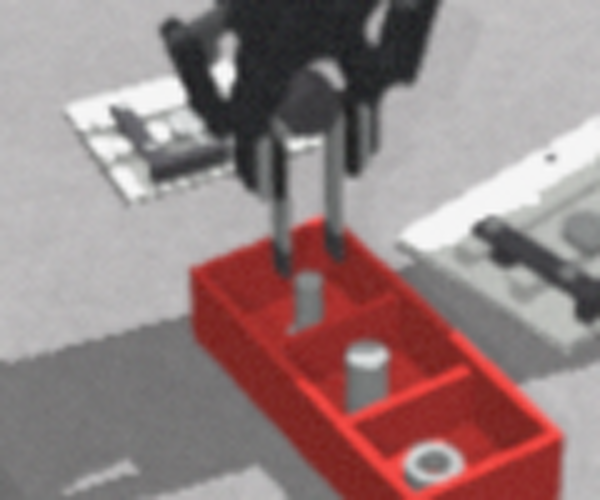

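View pics/top4.png

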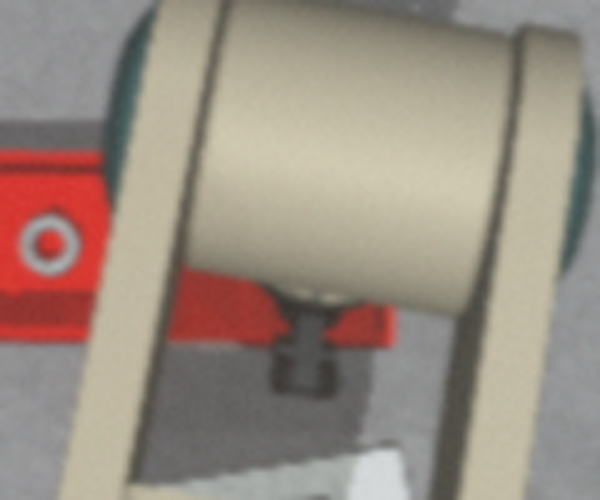

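```bash
python3 -c "
from h import *
z=np.load('scene4.npz'); P=cloud('scene',z['d']); p=z['p'].astype(int)
m=(P[...,2]>.05)&(P[...,2]<.085)&(abs(P[...,0]-.5167)<.04)&(abs(P[...,1]+.052)<.03)
k,l,s,c=cv2.connectedComponentsWithStats(m.astype(np.uint8))
for i in range(1,k):
    if s[i,4]>8: Q=P[l==i]; print(s[i,4],c[i].round(1),np.percentile(Q,[5,50,95],axis=0).round(4).tolist())
for X in([.5167,-.0522,.055],[.5167,-.0522,.043]): print(w2px('scene',X))
u,v=map(int,w2px('scene',[.5167,-.0522,.06])); print(u-60,v-50)
g=(abs(p[...,2]-p[...,1])<35)&(p[...,1]>120)&(P[...,2]>.036)&(P[...,2]<.05)&(abs(P[...,0]-.517)<.02)&(abs(P[...,1]+.05)<.02)
Q=P[g]; print('pin',len(Q),Q.mean(0).round(4),Q.min(0).round(4),Q.max(0).round(4))
"
```

```text
41 [296.5 204.4] [[0.5011, -0.0547, 0.0545], [0.5031, -0.0448, 0.0709], [0.5051, -0.0408, 0.084]]
38 [286.5 208. ] [[0.5278, -0.0548, 0.0567], [0.5319, -0.0468, 0.0708], [0.5336, -0.0427, 0.0843]]
(np.float64(290.74390668972296), np.float64(209.83505918642422))
(np.float64(290.7931011494261), np.float64(213.57914623702732))
230 158
pin 12 [ 0.5165 -0.0505  0.0417] [ 0.5122 -0.0581  0.0382] [ 0.5197 -0.0433  0.0439]
```

send_rows --targets "0 0 3 0;0 0 8 0;0 0 14 0;0 0 20 0;0 0 25 0;0 0 28 0;0 0 29 0;0 0 29 0;0 0 29 0;0 0 29 0"

```text
t: 8.55
eef_pos: [0.5172, -0.0525, 0.0967]
tool_rot: [0.0, 0.743, 0.669, 0.001]
contact_force: [-0.1, -0.7, -1.1]
grip_width: 0.0446
```

```bash
python3 -c "
from h import *
go(.5167,-.0522,.095,-6)
for n in('scene',):
    p,d=camera(n); np.savez(n+'5.npz',p=p,d=d)
    u,v=map(int,w2px(n,[.5167,-.0522,.06])); cv2.imwrite('pics/'+n+'5.png',cv2.resize(p[max(0,v-50):v+50,max(0,u-60):u+60],None,fx=5,fy=5,interpolation=cv2.INTER_CUBIC))
"
```

```text
t 8.55 pos [ 0.5172 -0.0525  0.0967] yaw -5.99 tilt 0.1 q6 -0.068 F [-0.09 -0.73 -1.13] w 0.0446
shift [ 0.3 -0.6  1.7] turn 0.0 or -3.141
```

View pics/scene5.png

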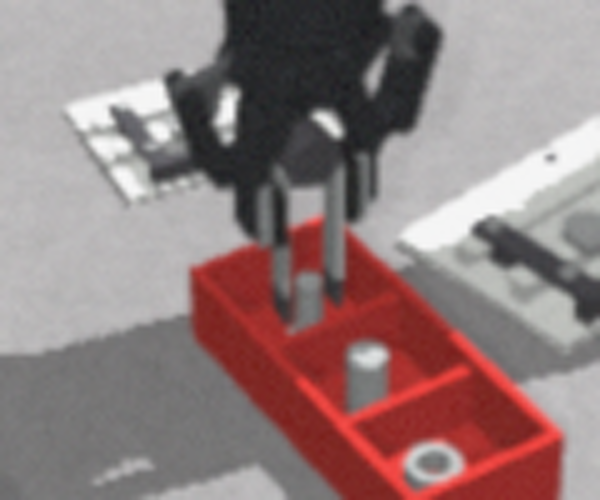

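The legs straddle the pin, with the tips at about (282,310) and (335,300) and the pin at (310,298) between them. Now closing.

send_rows --targets "0 0 0 0;0 0 0 0;0 0 0 0;0 0 0 0;0 0 0 0;0 0 0 0;0 0 0 0;0 0 0 0;0 0 0 0;0 0 0 0" --gripper -0.27

```text
t: 9.6
eef_pos: [0.5172, -0.0526, 0.0969]
tool_rot: [0.0, 0.743, 0.669, 0.001]
contact_force: [-1.6, 0.7, 2.3]
grip_width: 0.0323
```

```bash
python3 -c "
from h import *
go(.5167,-.0522,.16,-6)
for n in('scene',):
    p,d=camera(n); np.savez(n+'6.npz',p=p,d=d)
    u,v=map(int,w2px(n,[.5167,-.0522,.06])); cv2.imwrite('pics/'+n+'6.png',cv2.resize(p[max(0,v-50):v+50,max(0,u-60):u+60],None,fx=5,fy=5,interpolation=cv2.INTER_CUBIC))
"
```

```text
t 9.6 pos [ 0.5172 -0.0526  0.0969] yaw -5.99 tilt 0.1 q6 -0.068 F [-1.58  0.68  2.35] w 0.0323
shift [  0.3  -0.5 -63.1] turn 0.0 or -3.141
```

View pics/scene6.png

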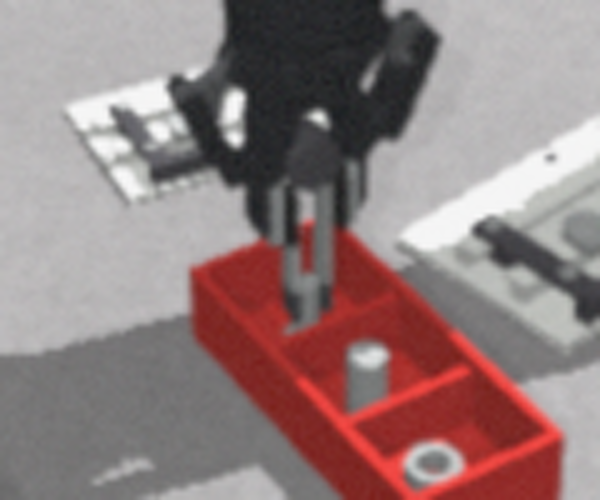

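send_rows --targets "0 0 0 0;0 0 0 0;0 0 -4 0;0 0 -12 0;0 0 -22 0;0 0 -34 0;0 0 -46 0;0 0 -56 0;0 0 -62 0;0 0 -63 0" --gripper -0.35

```text
t: 10.65
eef_pos: [0.5175, -0.0526, 0.161]
tool_rot: [0.001, 0.743, 0.669, 0.001]
contact_force: [-0.7, -0.6, -1.1]
grip_width: 0.0312
```

```bash
python3 -c "
from h import *
go(.416,-.241,.16,-6)
for n in('scene','top'):
    p,d=camera(n); np.savez(n+'7.npz',p=p,d=d)
    u,v=map(int,w2px(n,[.5167,-.0522,.12])); cv2.imwrite('pics/'+n+'7.png',cv2.resize(p[max(0,v-50):v+70,max(0,u-60):u+60],None,fx=5,fy=5,interpolation=cv2.INTER_CUBIC))
"
```

```text
t 10.65 pos [ 0.5175 -0.0526  0.161 ] yaw -5.99 tilt 0.2 q6 -0.068 F [-0.66 -0.57 -1.15] w 0.0312
shift [-198.   -81.3    0.7] turn 0.0 or -3.141
```

View pics/scene7.png

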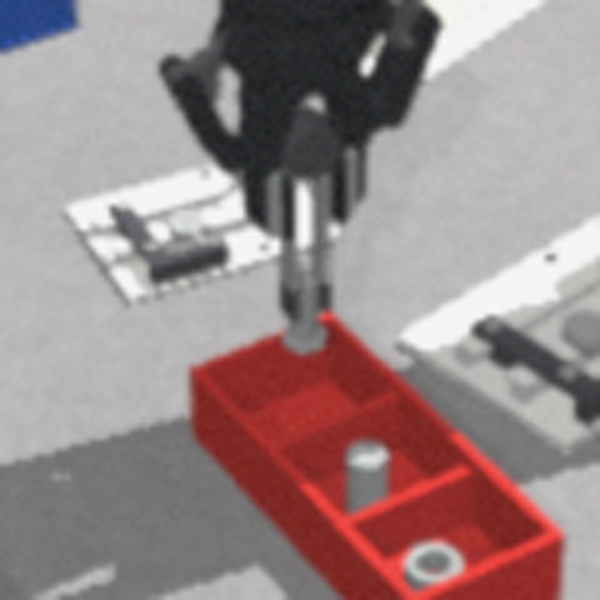

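send_rows --targets "-8 -3 0 0;-28 -11 0 0;-54 -22 0 0;-82 -33 0 0;-110 -45 6 0;-138 -57 13 0;-163 -67 20 0;-184 -76 27 0;-196 -80 33 0;-198 -81 35 0"

```text
t: 11.75
eef_pos: [0.4149, -0.2418, 0.1235]
tool_rot: [-0.0, 0.744, 0.669, 0.0]
contact_force: [0.8, -0.2, -2.5]
grip_width: 0.0312
```

```bash
python3 -c "
from h import *
go(.416,-.241,.1,-6)
for n in('scene','top'):
    p,d=camera(n); np.savez(n+'8.npz',p=p,d=d)
    u,v=map(int,w2px(n,[.45,-.245,.02])); cv2.imwrite('pics/'+n+'8.png',cv2.resize(p[max(0,v-60):v+40,max(0,u-60):u+60],None,fx=5,fy=5,interpolation=cv2.INTER_CUBIC)); print(n,u-60,v-60)
"
```

```text
t 11.75 pos [ 0.4149 -0.2418  0.1235] yaw -6.1 tilt 0.06 q6 -0.499 F [ 0.84 -0.17 -2.52] w 0.0312
shift [ 0.9  1.  23.5] turn -0.002 or 3.14
scene 214 115
top 322 205
```

View pics/scene8.png

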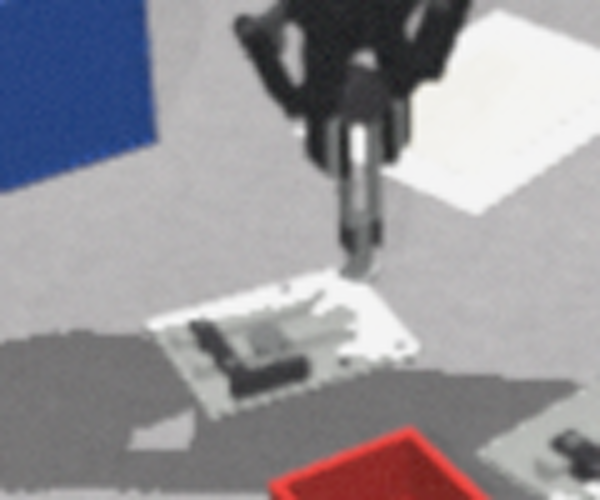

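View pics/top8.png

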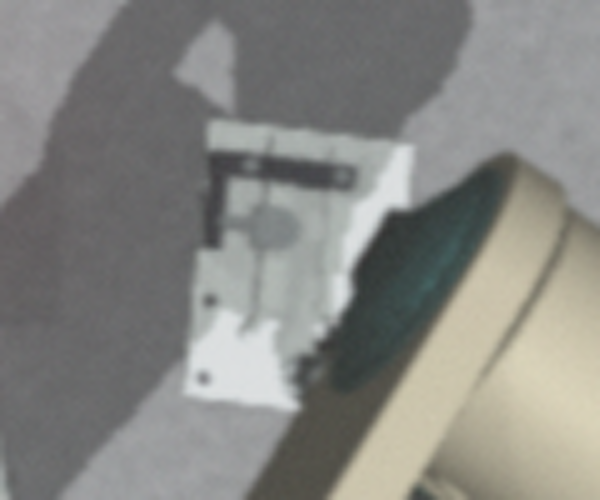

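```bash
python3 -c "
from h import *
z=np.load('scene7.npz'); P=cloud('scene',z['d']); c0=np.array([.5175,-.0526]); 
def rep(P,c0,zf,lab):
  e=np.array([np.cos(np.radians(-6)),np.sin(np.radians(-6))]); f=np.array([-e[1],e[0]])
  for lo,hi in((zf-.004,zf+.004),(zf+.005,zf+.018),(zf+.022,zf+.036),(zf+.038,zf+.055)):
    m=(P[...,2]>lo)&(P[...,2]<hi)&(np.hypot(P[...,0]-c0[0],P[...,1]-c0[1])<.028)
    Q=P[m][:,:2]-c0; a=Q@e*1000; b=Q@f*1000
    print(lab,round(lo-zf,3),len(Q),'x',np.percentile(a,[3,50,97]).round(1),'y',np.percentile(b,[3,50,97]).round(1),'z',P[m][:,2].min().round(4))
rep(P,c0,.07,'7')
P=cloud('scene',np.load('scene8.npz')['d']); rep(P,np.array([.4149,-.2418]),.0325,'8')
"
```

```text
7 -0.004 25 x [-11.1   3.4   9.2] y [-3.5  5.9 11.9] z 0.0684
7 0.005 22 x [-5.1  1.9  7.6] y [-0.2  6.4 11.4] z 0.0756
7 0.022 60 x [-11.4   0.1  10.7] y [-1.9  6.9 10.4] z 0.0921
7 0.038 43 x [-11.8   7.2  10.6] y [-3.2  6.1 10.3] z 0.1092
8 -0.004 22 x [-7.8  3.5  8.4] y [-7.1  7.2 12. ] z 0.0286
8 0.005 15 x [-6.9  0.8  4.4] y [-0.9  6.   9.8] z 0.0377
8 0.022 44 x [-10.8   0.1  10.1] y [-3.   7.2 11.5] z 0.0548
8 0.038 38 x [-10.7  -6.2   9.6] y [-4.3  6.  12.2] z 0.0706
```

send_rows --targets "1 1 3 0;1 2 7 0;1 2 12 0;1 2 16 0;1 2 19 0;1 2 21 0;1 2 22 0;1 2 23 0;1 2 23.5 0;1 2 24 0"

```text
t: 12.85
eef_pos: [0.4179, -0.24, 0.1002]
tool_rot: [0.0, 0.743, 0.669, 0.001]
contact_force: [0.2, 0.4, -2.5]
grip_width: 0.0308
```

```bash
python3 -c "
from h import *
go(.416,-.240,.097,-6)"
```

```text
t 12.85 pos [ 0.4179 -0.24    0.1002] yaw -6.02 tilt 0.08 q6 -0.494 F [ 0.16  0.36 -2.47] w 0.0308
shift [-0.2 -1.9  3.2] turn -0.0 or 3.141
```

send_rows --targets "0 -1 0.5 0;0 -2 1 0;0 -2 1.5 0;0 -2 1.9 0;0 -2 2.3 0;0 -2 2.6 0;0 -2 2.9 0;0 -2 3.2 0;0 -2 3.5 0;0 -2 3.5 0"

```text
t: 13.85
eef_pos: [0.4161, -0.24, 0.0979]
tool_rot: [0.0, 0.743, 0.669, 0.001]
contact_force: [-3.3, 2.2, 9.6]
grip_width: 0.0309
```

```bash
python3 -c "
from h import *
go(.416,-.240,.095,-6)"
```

```text
t 13.85 pos [ 0.4161 -0.24    0.0979] yaw -6.01 tilt 0.09 q6 -0.496 F [-3.32  2.25  9.6 ] w 0.0309
shift [-0.  -0.2  2.9] turn -0.0 or 3.141
```

send_rows --targets "0 0 -0.4 0;0 1 -0.6 0;0 3 -0.6 0;0 6 -0.6 0;0 9 -0.6 0;0 12 -0.6 0;0 15 -0.6 0;0 18 -0.6 0;0 20 -0.6 0;0 20 -0.6 0"

```text
t: 14.85
eef_pos: [0.4363, -0.2421, 0.0985]
tool_rot: [0.0, 0.743, 0.669, 0.001]
contact_force: [-0.3, -0.4, -1.8]
grip_width: 0.0311
```

```bash
cat >> h.py <<'E'
def slot():
    s,R=tool(); a=np.radians(-6); e=np.array([np.cos(a),np.sin(a)]); f=np.array([-e[1],e[0]])
    r=s['eef_pos'][:2]-np.array([.4656,-.2458])
    F=s['contact_force']; print('t',round(s['t'],2),'slot x,y mm',(r@e*1000).round(2),(r@f*1000).round(2),'z',s['eef_pos'][2].round(4),'F along,across,z',(F[:2]@e).round(2),(F[:2]@f).round(2),F[2].round(2),'w',round(s['grip_width'],4),'Tq',s['torque'].round(2),'yaw',np.degrees(np.arctan2(R[1,1],R[0,1])).round(2))
E
python3 -c "
from h import *
slot()"
```

```text
t 14.85 slot x,y mm -29.55 0.64 z 0.0985 F along,across,z -0.27 -0.42 -1.84 w 0.0311 Tq [0.02 0.   0.01] yaw -6.0
```

```bash
python3 -c "
from h import *
for n in('scene','top'):
    p,d=camera(n); np.savez(n+'9.npz',p=p,d=d)
    u,v=map(int,w2px(n,[.45,-.245,.02])); cv2.imwrite('pics/'+n+'9.png',cv2.resize(p[max(0,v-40):v+30,max(0,u-45):u+45],None,fx=8,fy=8,interpolation=cv2.INTER_CUBIC)); print(n,u-45,v-40)
"
```

```text
scene 229 135
top 337 225
```

View pics/scene9.png

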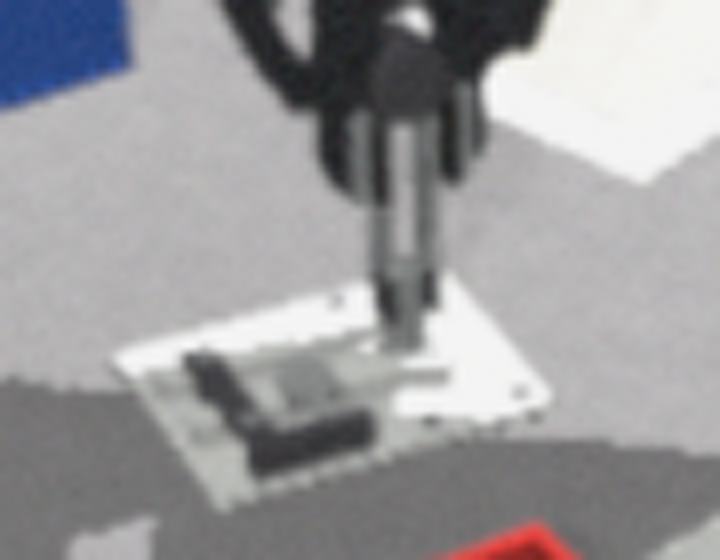

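The pin at (400,340) stands between the guide wings, whose ends are at (370,335) and (445,375), with no side force. I'll slide on into the slot.

send_rows --targets "0 1 0 0;0 2 0 0;0 4 0 0;0 5.5 0 0;0 7 0 0;0 8.5 0 0;0 10 0 0;0 11.5 0 0;0 13 0 0;0 13 0 0"

```text
t: 15.95
eef_pos: [0.4491, -0.2434, 0.0985]
tool_rot: [0.0, 0.743, 0.669, 0.001]
contact_force: [0.5, 0.1, -1.5]
grip_width: 0.0312
```

```bash
python3 -c "
from h import *
slot()"
```

```text
t 15.95 slot x,y mm -16.67 0.62 z 0.0985 F along,across,z 0.48 0.16 -1.55 w 0.0312 Tq [ 0.03  0.02 -0.  ] yaw -6.0
```

send_rows --targets "0 1 0 0;0 3 0 0;0 5 0 0;0 7.5 0 0;0 10 0 0;0 12.5 0 0;0 14.5 0 0;0 16.5 0 0;0 18 0 0;0 18 0 0"

```text
t: 16.95
eef_pos: [0.4671, -0.2453, 0.0985]
tool_rot: [0.0, 0.743, 0.669, 0.001]
contact_force: [-0.3, 0.2, -1.4]
grip_width: 0.0311
```

```bash
python3 -c "
from h import *
slot()"
```

```text
t 16.95 slot x,y mm 1.49 0.63 z 0.0985 F along,across,z -0.28 0.22 -1.35 w 0.0311 Tq [ 0.   -0.02 -0.02] yaw -6.0
```

send_rows --targets "0 1 0 0;0 2 0 0;0 3 0 0;0 4 0 0;0 5 0 0;0 6 0 0;0 7 0 0;0 8 0 0;0 8.5 0 0;0 8.5 0 0"

```text
t: 17.95
eef_pos: [0.4752, -0.2465, 0.0983]
tool_rot: [0.0, 0.743, 0.669, 0.0]
contact_force: [-3.8, -1.8, -2.5]
grip_width: 0.0312
```

```bash
python3 -c "
from h import *
slot()"
```

```text
t 17.95 slot x,y mm 9.65 0.33 z 0.0983 F along,across,z -3.58 -2.21 -2.5 w 0.0312 Tq [-0.53  0.96 -0.02] yaw -6.02
```

send_rows --targets "0 0.5 0 0;0 1 0 0;0 1.5 0 0;0 2 0 0;0 2.5 0 0;0 3 0 0;0 3.5 0 0;0 4 0 0;0 4.5 0 0;0 5 0 0"

```text
t: 18.95
eef_pos: [0.4803, -0.2471, 0.0984]
tool_rot: [0.0, 0.743, 0.669, 0.0]
contact_force: [-2.2, -3.7, -1.8]
grip_width: 0.0308
```

```bash
python3 -c "
from h import *
slot()"
```

```text
t 18.95 slot x,y mm 14.78 0.29 z 0.0984 F along,across,z -1.78 -3.88 -1.83 w 0.0308 Tq [-0.73  0.59 -0.  ] yaw -6.01
```

send_rows --targets "0 0.5 0 0;0 1 0 0;0 1.5 0 0;0 2 0 0;0 2.5 0 0;0 3 0 0;0 3.5 0 0;0 4 0 0;0 4 0 0;0 4 0 0"

```text
t: 19.95
eef_pos: [0.4845, -0.2474, 0.0984]
tool_rot: [0.0, 0.743, 0.669, 0.0]
contact_force: [-1.4, -3.5, -0.9]
grip_width: 0.0309
```

```bash
python3 -c "
from h import *
slot()"
```

```text
t 19.95 slot x,y mm 18.98 0.34 z 0.0984 F along,across,z -0.99 -3.6 -0.88 w 0.0309 Tq [-0.77  0.16 -0.04] yaw -6.01
```

send_rows --targets "0 0.5 0 0;0 1 0 0;0 1.5 0 0;0 2 0 0;0 2.5 0 0;0 3 0 0;0 3.5 0 0;0 3.5 0 0;0 3.5 0 0;0 3.5 0 0"

```text
t: 20.95
eef_pos: [0.4881, -0.2478, 0.0985]
tool_rot: [0.001, 0.743, 0.669, 0.001]
contact_force: [0.5, -2.4, -3.0]
grip_width: 0.031
```

```bash
python3 -c "
from h import *
slot()"
```

```text
t 20.95 slot x,y mm 22.6 0.32 z 0.0985 F along,across,z 0.78 -2.33 -2.99 w 0.031 Tq [-0.7  -0.04 -0.01] yaw -6.01
```

send_rows --targets "0 0.5 0 0;0 1 0 0;0 1.5 0 0;0 2 0 0;0 2.5 0 0;0 3 0 0;0 3.5 0 0;0 3.5 0 0;0 3.5 0 0;0 3.5 0 0"

```text
t: 21.95
eef_pos: [0.4916, -0.2481, 0.0985]
tool_rot: [0.001, 0.743, 0.669, 0.001]
contact_force: [-0.7, 0.8, -1.6]
grip_width: 0.0307
```

```bash
python3 -c "
from h import *
slot()"
```

```text
t 21.95 slot x,y mm 26.09 0.4 z 0.0985 F along,across,z -0.77 0.75 -1.64 w 0.0307 Tq [-0.    0.02 -0.04] yaw -6.01
```

send_rows --targets "0 0.3 0 0;0 0.6 0 0;0 0.9 0 0;0 1.2 0 0;0 1.5 0 0;0 1.8 0 0;0 2 0 0;0 2 0 0;0 2 0 0;0 2 0 0"

```text
t: 22.95
eef_pos: [0.4928, -0.2483, 0.0984]
tool_rot: [-0.0, 0.743, 0.669, -0.0]
contact_force: [-5.4, 0.6, 2.4]
grip_width: 0.0311
```

```bash
python3 -c "
from h import *
slot()"
```

```text
t 22.95 slot x,y mm 27.34 0.36 z 0.0984 F along,across,z -5.46 0.04 2.45 w 0.0311 Tq [ 0.16  1.45 -0.02] yaw -6.02
```

send_rows --targets "0 0.8 0 0;0 1 0 0;0 1.2 0 0;0 1.4 0 0;0 1.6 0 0;0 1.7 0 0;0 1.8 0 0;0 1.9 0 0;0 1.9 0 0;0 1.9 0 0"

```text
t: 23.95
eef_pos: [0.4934, -0.2484, 0.0982]
tool_rot: [-0.002, 0.743, 0.669, -0.001]
contact_force: [-8.2, 1.0, 4.5]
grip_width: 0.0309
```

```bash
python3 -c "
from h import *
slot()"
```

```text
t 23.95 slot x,y mm 27.9 0.29 z 0.0982 F along,across,z -8.27 0.14 4.5 w 0.0309 Tq [0.3  2.07 0.01] yaw -6.03
```

send_rows --targets "0 1.4 0 0;0 1.5 0 0;0 1.7 0 0;0 1.9 0 0;0 2.1 0 0;0 2.3 0 0;0 2.4 0 0;0 2.4 0 0;0 2.4 0 0;0 2.4 0 0"

```text
t: 24.95
eef_pos: [0.494, -0.2486, 0.098]
tool_rot: [-0.004, 0.743, 0.669, -0.003]
contact_force: [-11.0, 1.4, 5.2]
grip_width: 0.031
```

```bash
python3 -c "
from h import *
slot()
for n in('scene','top'):
    p,d=camera(n); np.savez(n+'10.npz',p=p,d=d)
    u,v=map(int,w2px(n,[.47,-.245,.02])); cv2.imwrite('pics/'+n+'10.png',cv2.resize(p[max(0,v-40):v+30,max(0,u-45):u+45],None,fx=8,fy=8,interpolation=cv2.INTER_CUBIC))
slot()"
```

```text
t 24.95 slot x,y mm 28.56 0.22 z 0.098 F along,across,z -11.1 0.28 5.16 w 0.031 Tq [0.35 2.6  0.03] yaw -6.05
t 25.05 slot x,y mm 28.57 0.22 z 0.0981 F along,across,z -10.59 -0.06 6.1 w 0.0309 Tq [0.41 2.59 0.02] yaw -6.05
```

View pics/scene10.png

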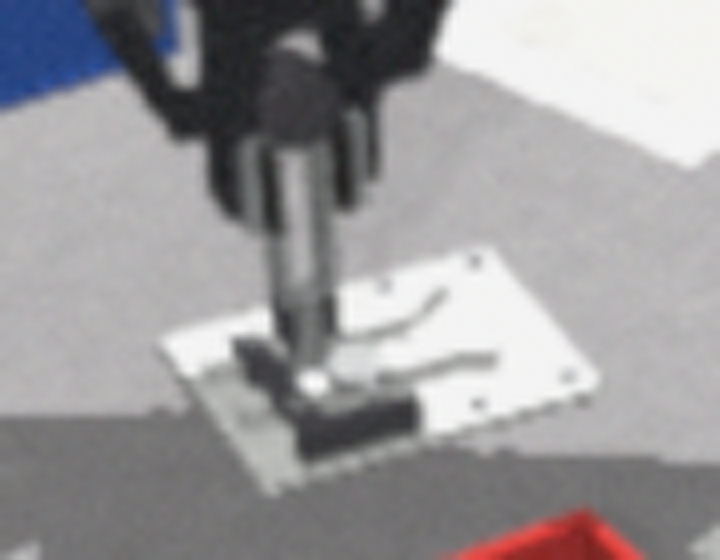

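send_rows --targets "0 0.8 0 0;0 0.2 0 0;0 -0.4 0 0;0 -1 0 0;0 -1.5 0 0;0 -1.9 0 0;0 -2.2 0 0;0 -2.3 0 0;0 -2.3 0 0;0 -2.3 0 0"

```text
t: 26.05
eef_pos: [0.4918, -0.2483, 0.0981]
tool_rot: [-0.004, 0.743, 0.669, -0.003]
contact_force: [-0.5, -0.7, -2.1]
grip_width: 0.031
```

```bash
python3 -c "
from h import *
slot()"
```

```text
t 26.05 slot x,y mm 26.33 0.21 z 0.0981 F along,across,z -0.44 -0.71 -2.09 w 0.031 Tq [ 0.01 -0.    0.02] yaw -6.05
```

send_rows --targets "0 0 0 0;0 0 0 0;0 0 0 0;0 0 0 0;0 0 0 0;0 0 0 0;0 0 0 0;0 0 0 0;0 0 0 0;0 0 0 0" --gripper 0.04

```text
t: 27.05
eef_pos: [0.4918, -0.2484, 0.0981]
tool_rot: [-0.004, 0.743, 0.669, -0.003]
contact_force: [0.5, 1.0, -1.4]
grip_width: 0.0446
```

```bash
python3 -c "
from h import *
slot()
for n in('scene','top'):
    p,d=camera(n); np.savez(n+'11.npz',p=p,d=d)
    u,v=map(int,w2px(n,[.48,-.245,.05])); cv2.imwrite('pics/'+n+'11.png',cv2.resize(p[max(0,v-40):v+40,max(0,u-45):u+45],None,fx=7,fy=7,interpolation=cv2.INTER_CUBIC))
go(.4918,-.2483,.18,-6)"
```

```text
t 27.05 slot x,y mm 26.32 0.19 z 0.0981 F along,across,z 0.38 1.03 -1.42 w 0.0446 Tq [-0.01 -0.01  0.01] yaw -6.05
t 27.15 pos [ 0.4918 -0.2484  0.0981] yaw -6.05 tilt 0.56 q6 -0.427 F [-0.09  0.4  -0.15] w 0.0445
shift [  0.1  -0.8 -81.9] turn -0.001 or 3.141
```

View pics/scene11.png

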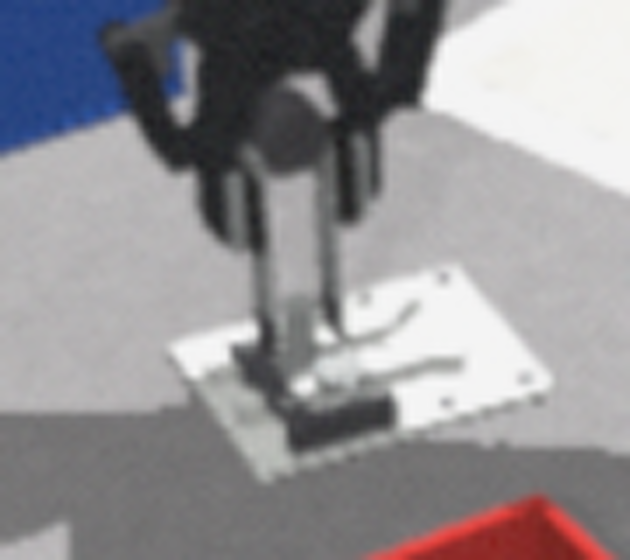

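send_rows --targets "0 0 -3 0;0 0 -10 0;0 0 -19 0;0 0 -29 0;0 0 -40 0;0 -1 -52 0;0 -1 -64 0;0 -1 -74 0;0 -1 -80 0;0 -1 -82 0"

```text
t: 28.15
eef_pos: [0.4918, -0.2485, 0.181]
tool_rot: [-0.003, 0.743, 0.669, -0.003]
contact_force: [-0.1, 0.3, -1.9]
grip_width: 0.0445
```

```bash
python3 -c "
from h import *
slot()
for n in('scene','top'):
    p,d=camera(n); np.savez(n+'12.npz',p=p,d=d)
    u,v=map(int,w2px(n,[.48,-.245,.05])); cv2.imwrite('pics/'+n+'12.png',cv2.resize(p[max(0,v-60):v+40,max(0,u-50):u+50],None,fx=6,fy=6,interpolation=cv2.INTER_CUBIC))
print([(round(x['conf'],2),np.round(x['xyz'],4)) for x in pinpoint('scene','pin_mid')])
print([(round(x['conf'],2),np.round(x['xyz'],4)) for x in pinpoint('scene','tongs_tip')])
go(.4993,.2679,.18,95.6)"
```

```text
t 28.15 slot x,y mm 26.37 0.03 z 0.181 F along,across,z -0.09 0.31 -1.95 w 0.0445 Tq [ 0.02  0.02 -0.02] yaw -6.05
[(0.44, array([ 0.4901, -0.249 ,  0.0215]))]
[(0.98, array([0.6056, 0.243 , 0.0031])), (0.89, array([0.4842, 0.3767, 0.0031])), (0.75, array([ 0.4953, -0.252 ,  0.1159])), (0.31, array([ 0.4166, -0.2476,  0.0042]))]
t 28.35 pos [ 0.4914 -0.2483  0.1794] yaw -6.05 tilt 0.62 q6 -0.428 F [-0.15 -0.28 -1.82] w 0.0443
shift [514.2 -46.5   0.7] turn -1.774 or 1.367
```

View pics/scene12.png

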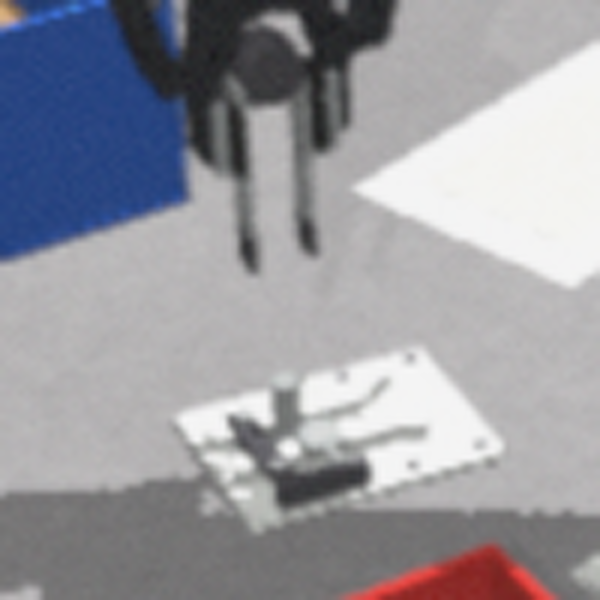

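View pics/top12.png

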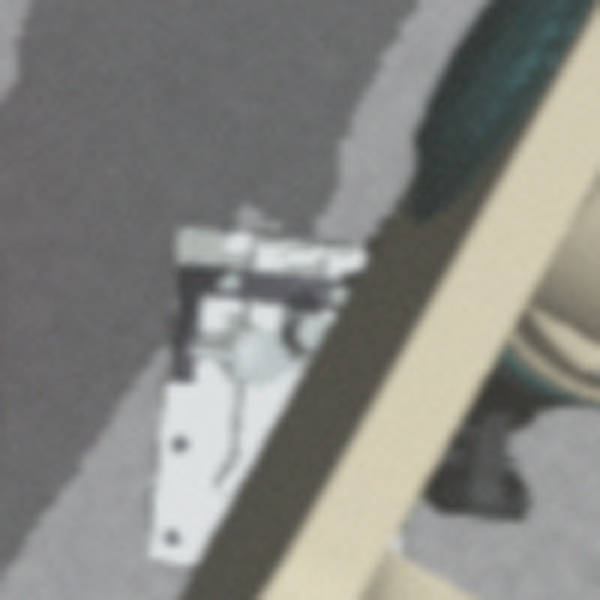

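send_rows --targets "10 -1 0 -0.05;35 -3 0 -0.17;70 -6 0 -0.3;108 -10 0 -0.44;146 -13 0 -0.58;184 -17 0 -0.72;222 -20 0 -0.86;258 -23 0 -1;290 -26 0 -1.12;310 -28 0 -1.22"

```text
t: 29.35
eef_pos: [0.4957, 0.0651, 0.1797]
tool_rot: [-0.006, 0.223, 0.975, 0.0]
contact_force: [0.2, -0.6, -0.6]
grip_width: 0.0445
```

```bash
python3 -c "
from h import *
go(.4993,.2679,.165,95.6)
for n in('top',):
    p,d=camera(n); np.savez(n+'13.npz',p=p,d=d)
    u,v=map(int,w2px(n,[.47,-.245,.01])); cv2.imwrite('pics/'+n+'13.png',cv2.resize(p[max(0,v-50):v+50,max(0,u-50):u+50],None,fx=6,fy=6,interpolation=cv2.INTER_CUBIC))
"
```

```text
t 29.35 pos [0.4957 0.0651 0.1797] yaw 64.22 tilt 0.67 q6 -1.066 F [ 0.16 -0.63 -0.56] w 0.0445
shift [ 84.8 184.2  15.2] turn -0.548 or 2.594
```

View pics/top13.png

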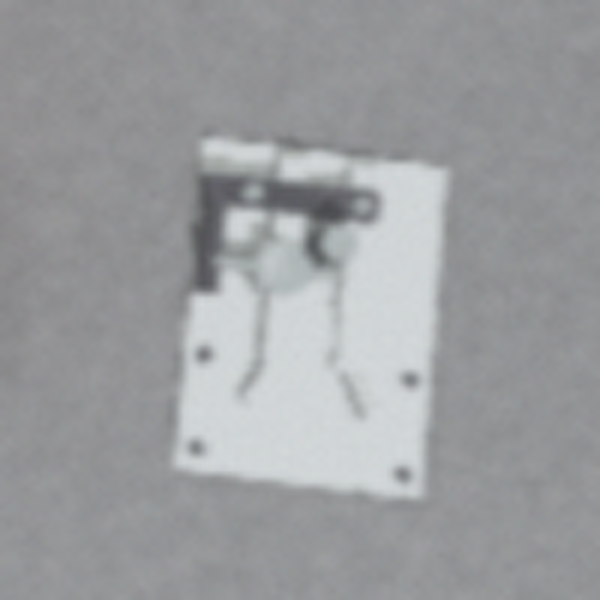

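Seen from above, the pin's top at (338,240) stands next to the end bar, with the catch nose at (285,265) closed behind it. Now to the holder.

send_rows --targets "5 12 1 -0.05;14 32 2 -0.12;25 56 4 -0.2;37 82 6 -0.28;49 108 8 -0.36;60 132 10 -0.43;70 154 12 -0.49;78 171 14 -0.53;83 181 15 -0.548;85 184 15 -0.548"

```text
t: 30.4
eef_pos: [0.4975, 0.2701, 0.1648]
tool_rot: [-0.006, -0.052, 0.999, 0.002]
contact_force: [0.5, -1.0, -1.2]
grip_width: 0.0443
```

```bash
cat > m.py <<'E'
from h import *
import sys
k=sys.argv[1]
go(.4993,.2679,float(sys.argv[2]),95.6)
s=sense(); z0=s['eef_pos'][2]
p,d=camera('scene'); np.savez(f'scene{k}.npz',p=p,d=d)
u,v=map(int,w2px('scene',[.4985,.268,.08])); cv2.imwrite(f'pics/scene{k}.png',cv2.resize(p[max(0,v-60):v+60,max(0,u-70):u+70],None,fx=5,fy=5,interpolation=cv2.INTER_CUBIC))
P=cloud('scene',d); yw=np.radians(95.6); ey=np.array([np.cos(yw),np.sin(yw)]); ex=np.array([ey[1],-ey[0]])
c0=s['eef_pos'][:2]
for a,b in ((-.072,-.055),(-.055,-.035),(-.035,-.02),(.02,.042)):
    m=(P[...,2]>z0+a)&(P[...,2]<z0+b)&(np.hypot(P[...,0]-c0[0],P[...,1]-c0[1])<.035)
    Q=P[m][:,:2]-c0
    if len(Q)>5: print(a,len(Q),'x',np.percentile(Q@ex*1000,[3,50,97]).round(1),'y',np.percentile(Q@ey*1000,[3,25,50,75,97]).round(1))
E
python3 m.py 14 .09; python3 - <<'E'
from h import *
# holder rim from scene14 & 3
for k in(3,14):
    z=np.load(f'scene{k}.npz'); P=cloud('scene',z['d'])
    m=(P[...,2]>.024)&(P[...,2]<.036)&(abs(P[...,0]-.4985)<.045)&(abs(P[...,1]-.268)<.045)
    print(k,m.sum(),cv2.minAreaRect((P[m][:,:2]*1000).astype(np.float32)))
E
```

```text
t 30.4 pos [0.4975 0.2701 0.1648] yaw 95.97 tilt 0.75 q6 -1.247 F [ 0.54 -0.99 -1.22] w 0.0443
shift [-2.5 -2.7 74.7] turn 0.007 or -3.135
-0.072 67 x [-8.5  1.2  6.6] y [-13.6 -10.6  -9.1  18.   18.9]
-0.055 85 x [-8.2  0.9  6.5] y [-13.1 -10.5  14.6  17.9  18.7]
-0.035 52 x [-7.9  2.4  6.7] y [-13.4 -11.  -10.2  16.4  19. ]
0.02 288 x [-8.4  9.7 13. ] y [-29.6 -21.2   2.3  16.9  32.5]
3 249 ((498.1401062011719, 267.76123046875), (39.30588912963867, 60.985103607177734), 4.587362289428711)
14 249 ((498.05487060546875, 267.9638977050781), (38.881954193115234, 60.547088623046875), 4.352597713470459)
```

View pics/scene14.png

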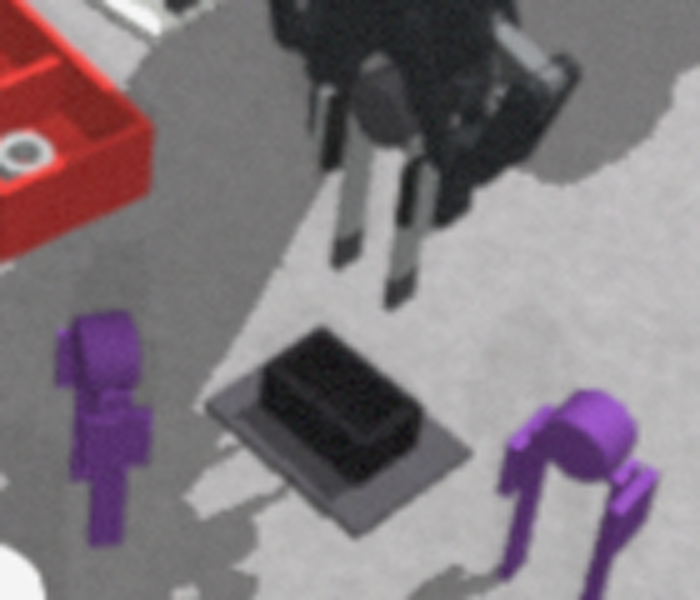

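```bash
python3 -c "
from h import *
go(.4993,.2670,.11,95.3)"
```

```text
t 30.45 pos [0.4975 0.27   0.165 ] yaw 95.94 tilt 0.74 q6 -1.247 F [-0.83  0.42 -0.45] w 0.0444
shift [-2.1 -3.4 55. ] turn 0.011 or -3.13
```

send_rows --targets "-1 -1 2 0.01;-2 -3 8 0.01;-2 -3.4 16 0.01;-2 -3.4 25 0.01;-2 -3.4 34 0.01;-2 -3.4 42 0.01;-2 -3.4 49 0.01;-2 -3.4 53 0.01;-2 -3.4 55 0.01;-2 -3.4 55 0.01"

```text
t: 31.45
eef_pos: [0.4992, 0.267, 0.1099]
tool_rot: [-0.006, -0.047, 0.999, 0.002]
contact_force: [0.5, -0.9, -1.0]
grip_width: 0.0442
```

```bash
python3 m.py 15 .077
```

```text
t 31.45 pos [0.4992 0.267  0.1099] yaw 95.37 tilt 0.74 q6 -1.244 F [ 0.55 -0.92 -1.  ] w 0.0442
shift [-0.6  0.7 32.9] turn -0.004 or 3.138
-0.072 62 x [-8.5  1.3  6.2] y [-13.6 -10.4  14.3  18.1  19.7]
-0.055 80 x [-7.8  1.2  6. ] y [-13.8 -10.7  -9.   17.8  19.1]
-0.035 42 x [-6.6  2.4  6.7] y [-13.3 -10.8 -10.1  16.9  18.9]
0.02 249 x [-8.2  9.7 13. ] y [-28.5 -10.9   3.7  24.   33.3]
```

View pics/scene15.png

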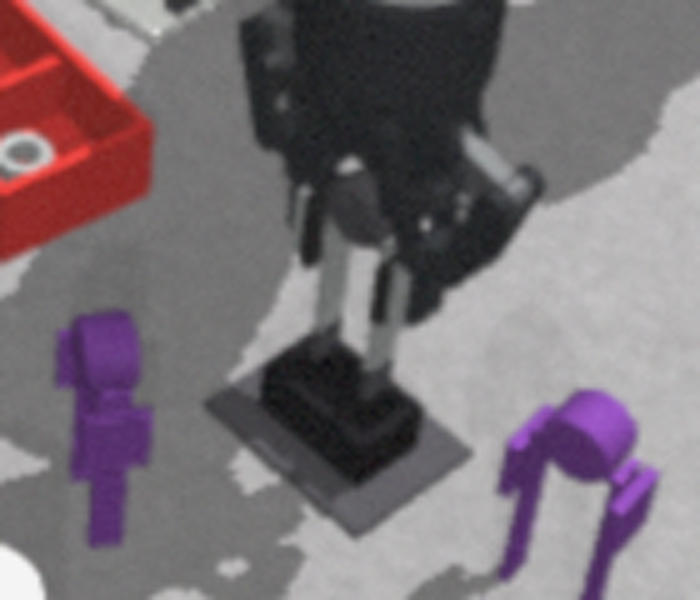

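send_rows --targets "0 -0.5 1 0;0 -0.7 4 0;0 -0.6 8 0;0 -0.5 12 0;0 -0.5 16 0;0 -0.4 20 0;0 -0.4 23 0;0 -0.4 26 0;0 -0.4 28 0;0 -0.3 29 0"

```text
t: 32.5
eef_pos: [0.499, 0.2669, 0.081]
tool_rot: [-0.006, -0.047, 0.999, 0.002]
contact_force: [0.2, -0.2, -1.0]
grip_width: 0.0442
```

```bash
python3 m.py 16 .075
```

```text
t 32.5 pos [0.499  0.2669 0.081 ] yaw 95.37 tilt 0.73 q6 -1.244 F [ 0.18 -0.17 -1.01] w 0.0442
shift [-0.5  1.   6. ] turn -0.004 or 3.137
-0.072 265 x [-16.    5.3  18. ] y [-24.8 -10.5   4.7  25.2  30.7]
-0.055 238 x [-17.4   4.4  18. ] y [-26.4 -11.    5.9  19.1  29.9]
-0.035 40 x [-7.   1.6  6.1] y [-13.6 -11.2 -10.2  14.5  18.4]
0.02 234 x [-8.   9.7 12.9] y [-29.2 -20.9   1.2  16.3  33.2]
```

View pics/scene16.png

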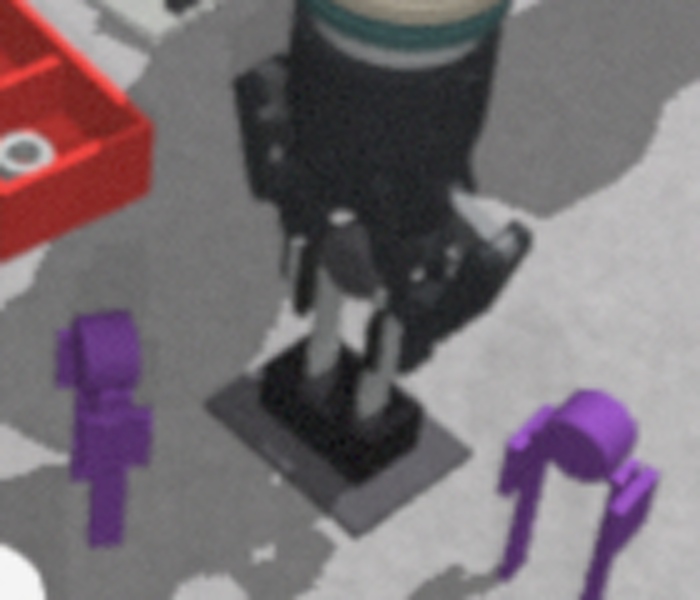

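Both legs are inside the pocket, at (320,385) and (373,410), with no contact force. I'll lower until the floor is felt.

send_rows --targets "0 0 1 0;0 0 2 0;0 0 3 0;0 0 3.8 0;0 0 4.4 0;0 0 5 0;0 0 5.4 0;0 0 5.8 0;0 0 6 0;0 0 6 0"

```text
t: 33.55
eef_pos: [0.4989, 0.2669, 0.0751]
tool_rot: [-0.006, -0.047, 0.999, 0.002]
contact_force: [-0.6, 0.2, -0.2]
grip_width: 0.0443
```

```bash
python3 -c "
from h import *
go(.499,.2669,.074,95.37)"
```

```text
t 33.55 pos [0.4989 0.2669 0.0751] yaw 95.37 tilt 0.73 q6 -1.244 F [-0.59  0.18 -0.22] w 0.0443
shift [-0.1 -0.1  1.1] turn -0.0 or 3.142
```

send_rows --targets "0 0 0.3 0;0 0 0.6 0;0 0 0.9 0;0 0 1.2 0;0 0 1.4 0;0 0 1.4 0;0 0 1.4 0;0 0 1.4 0;0 0 1.4 0;0 0 1.4 0"

```text
t: 34.55
eef_pos: [0.4996, 0.2671, 0.0748]
tool_rot: [-0.005, -0.047, 0.999, 0.003]
contact_force: [-0.7, -0.5, 6.3]
grip_width: 0.0445
```

```bash
python3 -c "
from h import *
go(.499,.2669,.074,95.37)"
```

```text
t 34.55 pos [0.4996 0.2671 0.0748] yaw 95.36 tilt 0.63 q6 -1.244 F [-0.72 -0.49  6.35] w 0.0445
shift [ 0.6 -0.2  0.8] turn -0.0 or 3.141
```

Floor contact, with Fz up to 6 N. I'll open in stages.

send_rows --targets "0 0 0 0;0 0 0 0;0 0 0 0;0 0 0 0;0 0 0 0;0 0 0 0;0 0 0 0;0 0 0 0;0 0 0 0;0 0 0 0" --gripper 0.3

```text
t: 35.55
eef_pos: [0.4996, 0.2671, 0.0748]
tool_rot: [-0.005, -0.047, 0.999, 0.003]
contact_force: [0.6, -1.1, 0.8]
grip_width: 0.0556
```

send_rows --targets "0 0 0 0;0 0 0 0;0 0 0 0;0 0 0 0;0 0 0 0;0 0 0 0;0 0 0 0;0 0 0 0;0 0 0 0;0 0 0 0" --gripper 1

```text
t: 36.55
eef_pos: [0.4996, 0.2671, 0.0748]
tool_rot: [-0.005, -0.047, 0.999, 0.003]
contact_force: [-0.4, -0.5, 0.7]
grip_width: 0.0854
```

```bash
python3 m.py 17 .2
```

```text
t 36.55 pos [0.4996 0.2671 0.0748] yaw 95.37 tilt 0.63 q6 -1.244 F [-0.4  -0.49  0.66] w 0.0854
shift [   1.4    1.5 -125.1] turn -0.004 or 3.137
-0.072 341 x [-15.7  15.5  30.7] y [-25.3 -11.4   0.9  20.9  31. ]
-0.055 330 x [-18.4   3.9  17.3] y [-26.  -13.    3.1  22.2  30.1]
-0.035 43 x [-8.3  0.4  5. ] y [-15.9 -13.3 -12.2  20.5  22.7]
0.02 140 x [-3.5  7.   9.5] y [-9.6 -1.5  7.4 13.8 19.6]
```

View pics/scene17.png

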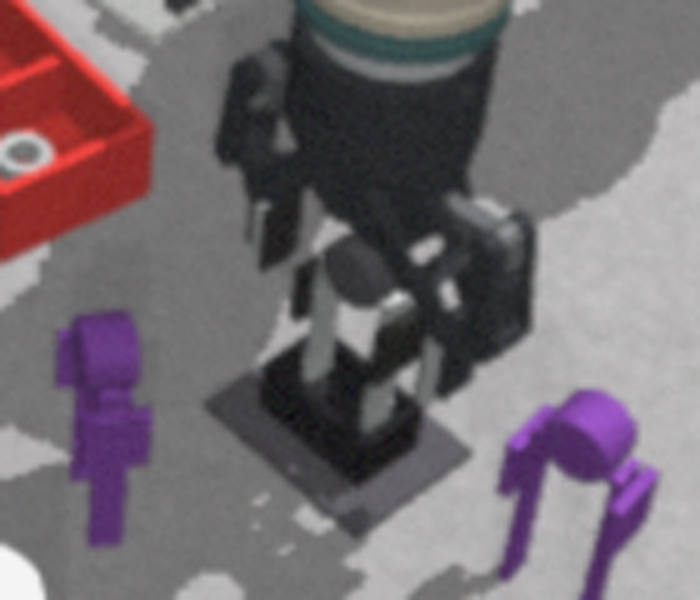

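send_rows --targets "0 0 -5 0;0 0 -14 0;0 0 -26 0;0 0 -40 0;0 0 -56 0;1 1 -74 0;1 1 -92 0;1 1 -108 0;1 1 -120 0;1 1 -125 0"

```text
t: 37.6
eef_pos: [0.5002, 0.2676, 0.2021]
tool_rot: [-0.003, -0.047, 0.999, 0.003]
contact_force: [0.3, -0.0, 0.9]
grip_width: 0.0854
```

```bash
python3 -c "
from h import *
go(.3,.4,.25,95)
for n in('scene','top'):
    p,d=camera(n); np.savez(n+'18.npz',p=p,d=d); cv2.imwrite('pics/'+n+'18.png',p)
p=np.load('scene18.npz')['p']; a=cv2.resize(p[230:330,330:440],None,fx=5,fy=5,interpolation=cv2.INTER_CUBIC); cv2.imwrite('pics/t18.png',a)
a=cv2.resize(p[155:210,235:310],None,fx=9,fy=9,interpolation=cv2.INTER_CUBIC); cv2.imwrite('pics/k18.png',a)
"
```

```text
t 37.6 pos [0.5002 0.2676 0.2021] yaw 95.37 tilt 0.53 q6 -1.242 F [ 0.32 -0.01  0.9 ] w 0.0854
shift [187.3 150.8 -45.6] turn 0.006 or -3.135
```

View pics/t18.png

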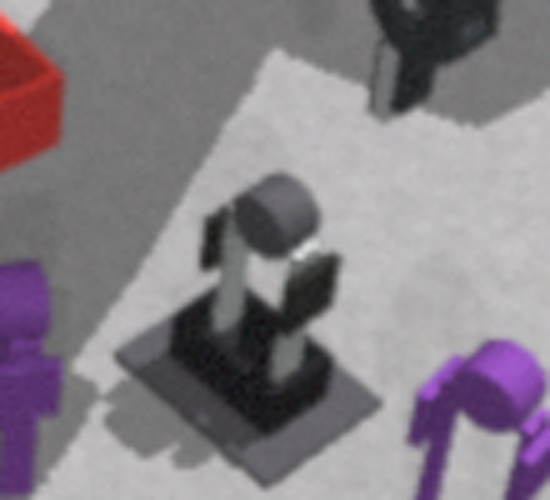

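View pics/k18.png

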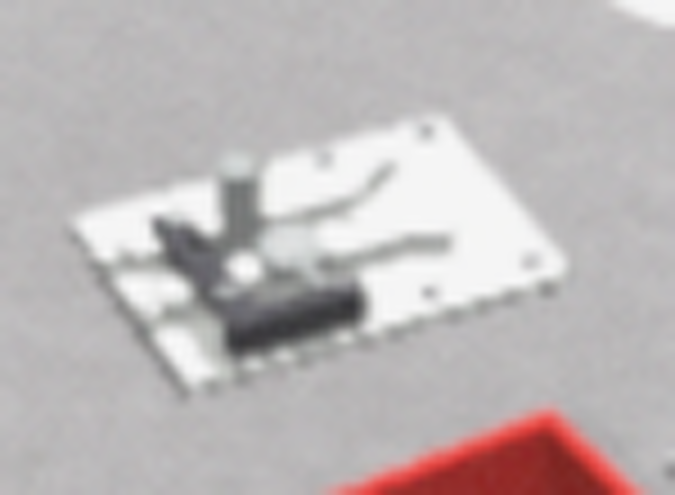

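View pics/scene18.png

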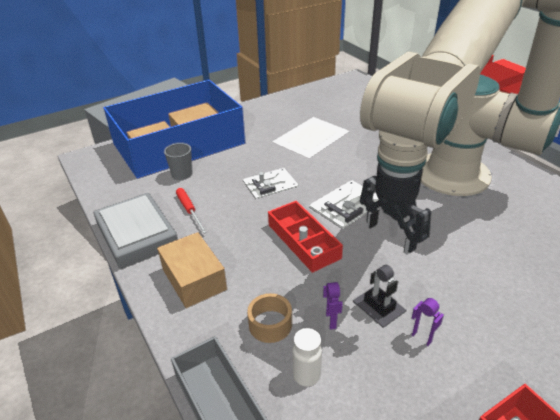

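The tongs stand upright in the holder at (270,300) and the pin stands at the end bar at (240,195). Next, compare the catch nose and lever with the first picture.

```bash
python3 -c "
from h import *
rows=[]
for n,b in(('top',(362,228,402,264)),('scene',(245,165,295,200))):
    A=np.load(n+'0.npz')['p'];B=np.load(n+('13' if n=='top' else '18')+'.npz')['p']
    f=lambda q:cv2.resize(q[b[1]:b[3],b[0]:b[2]],(390,290),interpolation=cv2.INTER_CUBIC)
    rows.append(np.hstack([f(A),f(B)]))
cv2.imwrite('pics/cmp.png',np.vstack(rows))
# pin top in slot frame from depth, both cams
a=np.radians(-6);e=np.array([np.cos(a),np.sin(a)]);ff=np.array([-e[1],e[0]])
for n,k in(('top',13),('scene',18)):
    P=cloud(n,np.load(f'{n}{k}.npz')['d']); m=(P[...,2]>.036)&(P[...,2]<.05)&(np.hypot(P[...,0]-.492,P[...,1]+.248)<.02)
    r=P[m][:,:2].mean(0)-[.4656,-.2458]; print(n,m.sum(),(r@e*1000).round(1),(r@ff*1000).round(1),P[m][:,2].max())
"
```

```text
top 34 26.2 -1.9 0.04621469592008298
scene 22 26.5 3.6 0.04739014183116186
```

View pics/cmp.png

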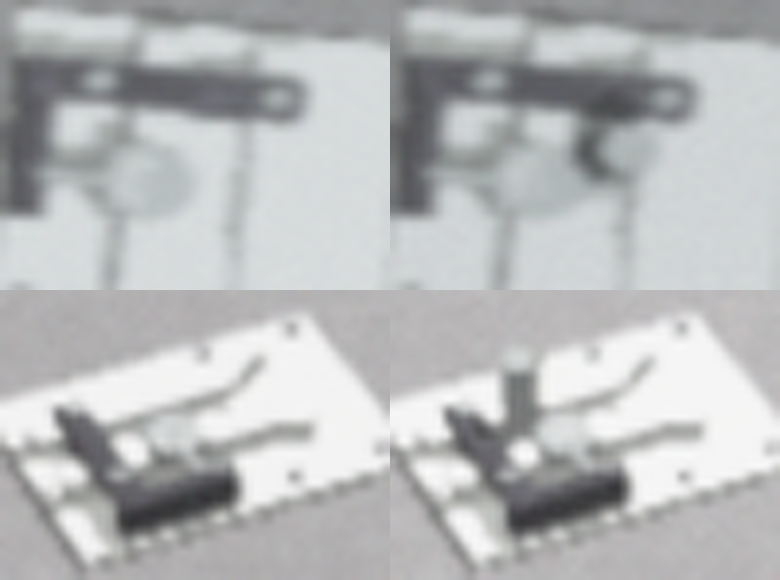

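The catch nose is back in its closed place: about (150,178) in the first picture and (545-390=155,178) now. The pin is next to the end bar. Handing in.

```bash
python3 -c "
from rig import *
print(sense()['contact_force'],sense()['t']); print(sign_off())"
```

```text
[ 0.0120601   0.5107076  -0.43344137] 37.7
the job is handed in; nothing more can be done
None
```

The pin is seated in the smaller carrier with the catch closed behind it, and the tongs are standing upright back in their holder. The job was handed in at 37.7 s of the 72 s allowed.

**What I did:** I gripped the black tongs and picked the flanged pin out of the bin. I stood it on the landing with about 12 N of floor contact, then slid it along the slot with the legs in line. It went past the catch with 4 N or less along the slot at each reading. It met the end wall about 2 to 3 mm before the nominal home. I raised the push in steps (5.5, 8.3, then 11.1 N, held at about 10.6 N), eased off and let the pin go. Then I set the tongs down on the holder floor, opened the gripper and lifted clear.

**Last checks:**
- **Pin:** both cameras put it at the end wall, 26.2 and 26.5 mm along the slot. The gripper centre was at 26.3 mm when I released it.
- **Catch:** its nose is in the same place as in the first picture, to within the picture's resolution. The side force on the pin had also dropped to about zero once it was past.
- **Tongs:** upright in the holder, and the gripper is touching nothing (the force reading is only noise).
- **Other things:** they look unmoved in the final scene picture. I checked these by eye only.

**Disagreement:** the two cameras differed by about 5 mm in world y. I took positions midway between them, and the forces felt when gripping and sliding agreed with that.

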